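# Load the ring feeder

## Task

Load the two loose blue rings into the feeder's tube, on top of the ring already in it, one at a time: slide a ring flat across the deck, without picking it up, until it drops into the mouth, press it down there with about 10 N for a moment so that it beds flat on the column, and only then click the red thumb lever one notch away from the robot, which lowers the column by one ring. Handle the rings and the lever gently (pressing must not make the lever jump), finish with both rings lowered and the lever exactly two notches on from where it started, and leave the vials and the other loose things where they stand.

Things in the scene. Friction and masses are not known exactly. Their poses are not given: they have to be found in the camera images.
- feeder: ring feeder fixed to the bench: white flat deck 250 (x) by 340 (y) mm, top 100 mm above the bench, on grey cheeks, a clear tube under the round mouth in the deck. Origin: on the bench under the deck's centre; x from the robot's side to the far side, y along the deck towards the end where the rings lie, z up. Two vials stand on the deck about 100 mm towards +x from its middle line.
- mouth (a point): centre of the round mouth, level with the deck's top, at feeder y = -110 mm; axes as the feeder's. Mouth and tube: 81.2 mm in diameter, 56 mm deep, plain inside. The column's top stands 3.5 mm below the deck: a ring pushed over the mouth dips in with its leading edge and stops at the far wall; its trailing edge may hang on the rim until pushed on or pressed. Wholly in, it lies flat, 6.5 mm of it above the deck.
- index_lever (a joint): red-knobbed thumb lever at the feeder's -y end, rad. 0 = first notch, where it starts, leaning 0.675 rad to the robot's side; more notches at 0.45, 0.90, 1.35. Grows as the knob is pushed to the feeder's +x; snaps into each notch; a click takes about 8 to 12 N at the knob. Each notch lowers the column 10 mm, the rings following by their own weight. Pressing the column with 10 N sinks it about 1 mm; over about 18 N drives the lever on, which is not allowed.
- lever_knob (a point): centre of the lever's red ball knob, 20 mm in diameter; moves on an arc of 65 mm radius about a level pivot along the feeder's y, 25 mm below the deck's top at feeder x = 0, y = -194 mm. In the first notch its centre is 26 mm above the deck, in the next two 38 mm.
- ring_a: blue plastic ring, flat: 80 mm outside, 50 mm bore, 10 mm thick, about 40 g (varies), already in the tube, its top 3.5 mm below the deck at the start. Origin: centre of its underside; z is its axis, up.
- ring_b: blue plastic ring, flat: 80 mm outside, 50 mm bore, 10 mm thick, about 40 g (varies), lying loose on the deck. Origin: centre of its underside; z is its axis, up.
- ring_c: blue plastic ring, flat: 80 mm outside, 50 mm bore, 10 mm thick, about 40 g (varies), lying loose on the deck. Origin: centre of its underside; z is its axis, up.
- vial_a: amber vial with a white cap standing on the deck, 27 mm in diameter, 46 mm tall, origin at its foot; leave it standing there
- vial_b: amber vial with an orange cap standing on the deck, 27 mm in diameter, 46 mm tall, origin at its foot; leave it standing there
- beaker: empty glass beaker on the bench, 72 mm wide, 90 mm tall, origin at its foot; bystander
- timer: yellow bench timer, 60 by 60 by 22 mm, origin under its centre; bystander
- reagent_jar: jar with a blue cap, 80 mm wide, 100 mm tall, origin at its foot; bystander
There are look-alikes about, which are no part of the job. Leave any pink or purple look-alike of the ring_b alone.

How it is judged (in metres and radians):
On the way, in this order (a step that is already met when the one before it is completed fails the run):
1. one loose ring lies flat in the mouth and is pressed on to the column with over 5 N, the lever still in its first notch (value of joint index_lever between -0.1 and 0.1 rad and (((horizontal distance between ring_b and mouth below 0.004 m and z of ring_b in the frame of mouth between -0.0063 and -0.0017 m and angle between ring_b's own z axis and vertical below 0.08 rad) and contact force between the fingers and ring_b above 5 N) or ((horizontal distance between ring_c and mouth below 0.004 m and z of ring_c in the frame of mouth between -0.0063 and -0.0017 m and angle between ring_c's own z axis and vertical below 0.08 rad) and contact force between the fingers and ring_c above 5 N))), for 0.2 s.
2. the lever clicked on to its second notch, the column and that ring lowered (value of joint index_lever between 0.35 and 0.55 rad and ((horizontal distance between ring_b and mouth below 0.004 m and z of ring_b in the frame of mouth between -0.0165 and -0.0105 m and angle between ring_b's own z axis and vertical below 0.08 rad) or (horizontal distance between ring_c and mouth below 0.004 m and z of ring_c in the frame of mouth between -0.0165 and -0.0105 m and angle between ring_c's own z axis and vertical below 0.08 rad))), for 0.2 s.
3. the other ring lies flat in the mouth and is pressed on to the column with over 5 N, the lever still in its second notch (value of joint index_lever between 0.35 and 0.55 rad and (((horizontal distance between ring_b and mouth below 0.004 m and z of ring_b in the frame of mouth between -0.0165 and -0.0105 m and angle between ring_b's own z axis and vertical below 0.08 rad) and ((horizontal distance between ring_c and mouth below 0.004 m and z of ring_c in the frame of mouth between -0.0063 and -0.0017 m and angle between ring_c's own z axis and vertical below 0.08 rad) and contact force between the fingers and ring_c above 5 N)) or ((horizontal distance between ring_c and mouth below 0.004 m and z of ring_c in the frame of mouth between -0.0165 and -0.0105 m and angle between ring_c's own z axis and vertical below 0.08 rad) and ((horizontal distance between ring_b and mouth below 0.004 m and z of ring_b in the frame of mouth between -0.0063 and -0.0017 m and angle between ring_b's own z axis and vertical below 0.08 rad) and contact force between the fingers and ring_b above 5 N)))), for 0.2 s.
At the end, for the whole second after the job is handed in: lever in its third notch (0.90 rad within 0.10); all three rings in the tube as one flat column, within 4 mm of its axis and 0.08 rad of level, undersides 33.5, 23.5 and 13.5 mm (each within 3 mm) below the deck, ring_a lowest, at rest (value of joint index_lever between 0.8 and 1 rad and horizontal distance between ring_a and mouth below 0.004 m and z of ring_a in the frame of mouth between -0.0365 and -0.0305 m and angle between ring_a's own z axis and vertical below 0.08 rad and (((horizontal distance between ring_b and mouth below 0.004 m and z of ring_b in the frame of mouth between -0.0265 and -0.0205 m and angle between ring_b's own z axis and vertical below 0.08 rad) and (horizontal distance between ring_c and mouth below 0.004 m and z of ring_c in the frame of mouth between -0.0165 and -0.0105 m and angle between ring_c's own z axis and vertical below 0.08 rad)) or ((horizontal distance between ring_c and mouth below 0.004 m and z of ring_c in the frame of mouth between -0.0265 and -0.0205 m and angle between ring_c's own z axis and vertical below 0.08 rad) and (horizontal distance between ring_b and mouth below 0.004 m and z of ring_b in the frame of mouth between -0.0165 and -0.0105 m and angle between ring_b's own z axis and vertical below 0.08 rad))) and linear speed of each of ring_a, ring_b, ring_c below 0.02 m/s); the robot touches nothing.
It fails at once if a loose ring lifted more than 15 mm off the deck (z of any of ring_b, ring_c in the frame of mouth above 0.015 m).
It fails at once if a vial or another thing on the bench pushed or knocked more than 25 mm away (distance of any of vial_a, vial_b, beaker, timer, reagent_jar from where it was at the start of the episode above 0.025 m).
It fails at once if the lever clicked before a ring lay in the mouth ((value of joint index_lever above 0.225 rad and z of each of ring_b, ring_c in the frame of mouth above -0.0015 m) or (value of joint index_lever above 0.675 rad and z of any of ring_b, ring_c in the frame of mouth above -0.0015 m)).
It fails at once if the lever driven past its third notch, or out of a notch by pressing on a ring (value of joint index_lever above 1.125 rad or (value of joint index_lever between 0.1575 and 0.2925 rad and contact force between the fingers and ring_a above 3 N) or (value of joint index_lever between 0.1575 and 0.2925 rad and contact force between the fingers and ring_b above 3 N) or (value of joint index_lever between 0.1575 and 0.2925 rad and contact force between the fingers and ring_c above 3 N) or (value of joint index_lever between 0.6075 and 0.7425 rad and contact force between the fingers and ring_a above 3 N) or (value of joint index_lever between 0.6075 and 0.7425 rad and contact force between the fingers and ring_b above 3 N) or (value of joint index_lever between 0.6075 and 0.7425 rad and contact force between the fingers and ring_c above 3 N)).
It fails at once if more than 40 N of the fingers on a ring or on the feeder and its lever (contact force between the fingers and ring_a above 40 N or contact force between the fingers and ring_b above 40 N or contact force between the fingers and ring_c above 40 N or contact force between the fingers and feeder above 40 N).
It also fails if it takes over 72 s, if anything falls off the work surface, if the arm or the gripper's body presses on something with over 40 N, if the wrist force passes 120 N, or if a joint passes its speed limit or range.

## Robot

A 6-joint arm with a two-finger parallel gripper is mounted at the origin on the work surface. World frame = base frame: x ahead of the robot, y to its left, z up, the work surface at z = 0. Lengths are in m, angles in degrees, forces in N, time in s.
With the tool pointing down it reaches from about 0.35 to 0.875 m from the base axis. Payload 4.2 kg.
Tool frame: the origin (TCP) lies between the finger pads; the fingertips stand 11 mm ahead of it and the grasp point (between the pads) lies 8 mm behind it; z points along the fingers, y is the direction in which the jaws open and shut (so a half turn about z gives the same grasp; the last joint's range is limited). The gripper opens to 87 mm and grips with 3 to 60 N. Pads are 19 mm wide; open, the fingers measure 117 mm over their backs; the gripper's body (75 mm by 190 mm) begins 51 mm behind the grasp point.
Start: joints at [90.963, 22.042, 0.453, 0, -68.411, -14.817], TCP at [0.15, 0.607, 0.207] pointing down, gripper open.
Joint ranges: [-179.83, 179.83], [-69.29, 118.12], [-61.27, 80.66], [-181.25, 117.63], [-171.15, -9.14], [-177.46, 177.46]. Speed limits (degrees/s): [159.86, 159.86, 180, 180, 180, 180].

## Interface

Orientations are given as a 3x3 rotation matrix whose columns are the frame's x, y, z axes.
In Python, from station import sense, capture, get_calibration, finish_job, search_frame, cut_out gives the robot as it stands.
- The arm moves only by the tool arm_command, never from a script. Its argument "rows" is a list of rows, each an object with "fingers": the opening in per cent of the stroke, from 0 (shut) to 100 (fully open); "travel": the shift along the tool's x, y, z in cm, a list of three; "roll": the turn about the tool's z in degrees. A call has 1 to 10 rows; each row is the pose to reach, as a shift and turn from the pose commanded when the call began, along the tool's axes at that moment; what a row does not reach only later rows make up. A row lasts 1/10 s, in which the tool goes at most 50 mm and 8.59 degrees, less where a joint would pass 70% of its speed; a pose out of reach is approached as far as the arm can. A call with a gripper value outside its range is refused whole. The fingers move at their own pace and stop on an object; the grip force is fixed at half the most. Time passes only in rows, so rows that repeat a pose let the fingers close. It gives the time, the measured TCP pose, the force and the opening at its end, in the units of the state.
- sense(): the state, without advancing time (a new reading comes with each control period).
- capture(name): name is "side" or "top" or "wrist"; returns (picture, depth): 480x640x3 uint8, red, green, blue; 480x640 float32, m along the optical axis (not along the pixel's ray), 0 where there is no reading.
- get_calibration(name): a dict with "fov_y" (degrees; the focal length in pixels is half the picture's height over the tangent of half this angle, whatever the lens; pixels are square), "cx", "cy" (the principal point, pixels), "origin" and "attitude" of the camera in the world; the wrist camera has in their place "mount" (4x4, takes a point from camera to tool coordinates, whose origin is the TCP and whose axes are the flange's). Camera axes: x right, y down, z forward; pixel columns grow to the right and rows downward; lengths in m; the calibration is good to about 2 mm. The wrist camera is an equidistant fisheye: a pixel r from the principal point sees the ray r / f radians off the axis. A picture is of the moment at which its call begins: read the wrist's pose just before it. get_calibration takes no time and is no camera call.
- finish_job(): hands the job in, once; it reports no verdict.
Trained networks look in the newest picture that a camera, given by its name, has taken for a name from the list of things; names that differ only in an ending like _2 or _b are one class to them, and where a whole thing is asked for, a point or a joint stands for the part that bears it (a point fixed in the world has none). Each returns a list of dicts, best first, with "p" (0 to 1); they miss things now and then, are a little off and sometimes report something else, mostly with a low value. They report only what shows in the picture. A call takes as long as a camera call. They do not tell look-alikes from the thing itself.
- search_frame(camera, label): "position" ([x, y, z] in m, in world coordinates, good to about 4 mm: the middle of the surface that is visible of it).
- cut_out(camera, label): "mask" (480x640 bool, what is visible of it).
The state is a dict: "time_s": time; "joints": joint angles; "joint_velocities": joint speeds; "effort": joint torques, N m; "tcp_pos": TCP position; "ee_rot": TCP orientation; "wrist_force": force on the tool from outside, world axes, zero at the start; "moment": the same for the moment, N m; "gripper_width": opening from 0.0 (shut) to 1.0 (fully open).
Only numpy, scipy, OpenCV 4.12 (cv2) and the standard library are available. Lean on these libraries where they do the work, as an engineer would, in place of code of your own. Each camera call takes 0.05 s, during which the arm holds its last target. There are 200 camera calls.

## Working session

There is one attempt and no reset: what is moved stays moved. The work goes in short steps, Python scripts to look and compute and a tool call to move; the robot and the scene stay as the last step left them, time stands still between calls to the robot, and variables do not carry over. Pictures are saved under pics/ and viewed, about 8 in all and at most 12, crops included, and the job is handed in when it is done.

Besides the shell and the picture viewer there is one more tool, called as name(argument=value, ...) on one line, values as JSON. arm_command: Moves the arm, as the interface text tells. Its arguments: {"type":"object","properties":{"rows":{"type":"array","items":{"type":"object","properties":{"fingers":{"type":"number"},"travel":{"type":"array","items":{"type":"number"}},"roll":{"type":"number"}}}}},"required":["rows"]}

```bash
mkdir -p pics; cat > h.py <<'E'
import numpy as np, cv2
from station import *
def deproj(name,depth,uv):
    c=get_calibration(name); f=240/np.tan(np.radians(c['fov_y']/2))
    u,v=np.asarray(uv,float).T; z=depth[v.astype(int),u.astype(int)]
    p=np.stack([(u-c['cx'])/f*z,(v-c['cy'])/f*z,z],1)
    return p@np.array(c['attitude']).T+np.array(c['origin'])
def proj(name,P):
    c=get_calibration(name); f=240/np.tan(np.radians(c['fov_y']/2))
    q=(np.atleast_2d(P)-np.array(c['origin']))@np.array(c['attitude'])
    return np.stack([q[:,0]/q[:,2]*f+c['cx'],q[:,1]/q[:,2]*f+c['cy']],1)
def save(n,im): cv2.imwrite('pics/'+n,cv2.cvtColor(im,cv2.COLOR_RGB2BGR))
E
python3 - <<'E'
from h import *
s=sense();print({k:np.round(v,3).tolist() for k,v in s.items()})
for n in('top','side'):
    im,d=capture(n);save(n+'0.png',im);np.save(n+'d.npy',d);np.save(n+'i.npy',im)
    print(n,{k:np.round(v,3).tolist() for k,v in get_calibration(n).items()})
    for l in('feeder','ring_b','lever_knob','vial_a'):
        print(l,[(np.round(r['position'],3).tolist(),round(r['p'],2)) for r in search_frame(n,l)])
E
```

```text
{'time_s': 0.0, 'joints': [90.963, 22.089, 0.381, -0.029, -68.412, -14.814], 'joint_velocities': [-0.043, 0.014, 0.027, 0.003, -0.055, -0.12], 'effort': [0.0, -39.066, 18.739, 4.22, 0.011, -0.0], 'tcp_pos': [0.149, 0.606, 0.206], 'ee_rot': [[0.971, -0.24, -0.0], [-0.24, -0.971, -0.002], [0.0, 0.002, -1.0]], 'wrist_force': [0.254, 0.637, 0.834], 'moment': [0.009, -0.02, 0.015], 'gripper_width': 0.999}
top {'fov_y': 52.457, 'cx': 319.236, 'cy': 252.861, 'origin': [0.4, 0.012, 1.091], 'attitude': [[0.02, -0.992, 0.121], [-1.0, -0.02, -0.005], [0.008, -0.121, -0.993]]}
feeder [([0.561, 0.016, 0.099], 0.76)]
ring_b [([0.551, -0.084, 0.098], 0.85), ([0.54, 0.024, 0.108], 0.78), ([0.589, 0.134, 0.111], 0.75), ([0.365, 0.146, 0.008], 0.73), ([0.361, -0.013, 0.012], 0.65)]
lever_knob [([0.512, -0.166, 0.117], 0.43)]
vial_a [([0.662, 0.01, 0.147], 0.76), ([0.682, 0.148, 0.148], 0.72), ([0.559, 0.014, 0.102], 0.57), ([0.539, 0.022, 0.11], 0.26), ([0.515, -0.164, 0.115], 0.2)]
side {'fov_y': 43.614, 'cx': 332.515, 'cy': 233.908, 'origin': [0.093, 0.851, 1.088], 'attitude': [[-0.891, -0.323, 0.32], [-0.455, 0.633, -0.627], [-0.0, -0.704, -0.711]]}
feeder [([0.548, 0.077, 0.099], 0.77), ([0.658, 0.021, 0.137], 0.72), ([0.499, -0.164, 0.13], 0.55)]
ring_b [([0.541, 0.023, 0.108], 0.96), ([0.355, -0.006, 0.012], 0.9), ([0.36, 0.149, 0.012], 0.86), ([0.557, -0.092, 0.098], 0.63)]
lever_knob [([0.499, -0.163, 0.131], 0.54)]
vial_a [([0.679, 0.157, 0.139], 0.79), ([0.662, 0.019, 0.132], 0.71)]
```

View pics/top0.png

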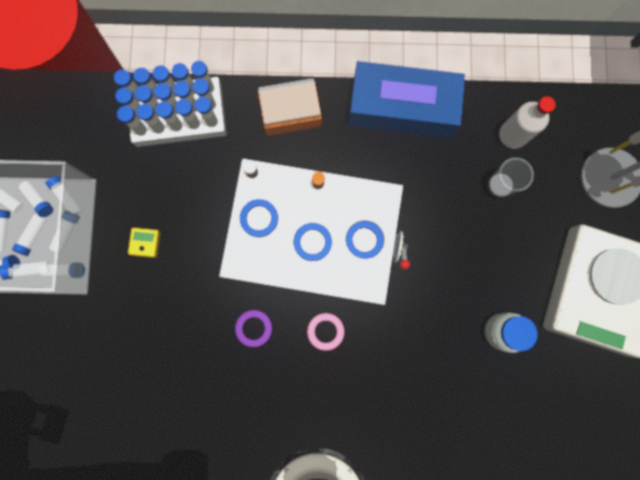

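View pics/side0.png

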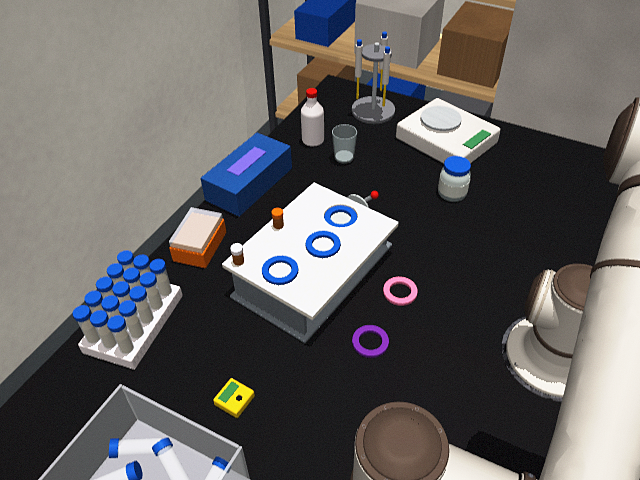

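The two blue rings at top-view pixels (258,218) and (312,242) are the loose ones on the deck. The blue one at (365,239) is ring_a in the mouth, next to the red knob at (405,264). The purple (253,328) and pink (326,331) rings on the bench are look-alikes. Next I measure precisely.

```bash
cat >> h.py <<'E'
def ray(name,uv,z):
    c=get_calibration(name); f=240/np.tan(np.radians(c['fov_y']/2)); o=np.array(c['origin'])
    uv=np.atleast_2d(uv).astype(float)
    d=np.c_[(uv[:,0]-c['cx'])/f,(uv[:,1]-c['cy'])/f,np.ones(len(uv))]@np.array(c['attitude']).T
    return o+d*((z-o[2])/d[:,2])[:,None]
def comps(mask,amin=60):
    n,l,st,ce=cv2.connectedComponentsWithStats(mask.astype(np.uint8)); return [(l==i) for i in range(1,n) if st[i,4]>=amin]
def rings(name,im,z=0.109,roi=None):
    hsv=cv2.cvtColor(im,cv2.COLOR_RGB2HSV); m=(hsv[...,0]>100)&(hsv[...,0]<122)&(hsv[...,1]>110)
    out=[]
    for c in comps(m,80):
        cs,_=cv2.findContours(c.astype(np.uint8),cv2.RETR_EXTERNAL,cv2.CHAIN_APPROX_NONE)
        p=ray(name,cs[0][:,0,:],z)[:,:2]
        (x,y),r=cv2.minEnclosingCircle(p.astype(np.float32)*1000)
        A=np.c_[2*p,np.ones(len(p))]; s=np.linalg.lstsq(A,(p**2).sum(1),rcond=None)[0]
        R=np.sqrt(s[2]+s[0]**2+s[1]**2)
        if .42<s[0]<.75 and abs(s[1])<.25: out.append((s[0],s[1],R,p.min(0),p.max(0)))
    return out
E
python3 - <<'E'
from h import *
for n in('top','side'):
    im=np.load(n+'i.npy');d=np.load(n+'d.npy')
    for r in rings(n,im): print(n,'ring',np.round(r[:3],4))
    hsv=cv2.cvtColor(im,cv2.COLOR_RGB2HSV)
    m=(hsv[...,1]<50)&(hsv[...,2]>150); vv,uu=np.nonzero(m)
    P=deproj(n,d,np.c_[uu,vv]); k=(abs(P[:,2]-.1)<.012)&(P[:,0]>.4)&(P[:,0]<.75)&(abs(P[:,1])<.25)&(d[vv,uu]>0)
    mm=np.zeros(m.shape,np.uint8); mm[vv[k],uu[k]]=1
    c=max(comps(mm,500),key=lambda a:a.sum())
    cs,_=cv2.findContours(c.astype(np.uint8),cv2.RETR_EXTERNAL,cv2.CHAIN_APPROX_NONE)
    Q=ray(n,cs[0][:,0,:],.1)[:,:2]*1000
    print('deck',cv2.minAreaRect(cv2.convexHull(Q.astype(np.float32))), 'depth z med',np.median(P[k,2]))
    red=((hsv[...,0]<6)|(hsv[...,0]>174))&(hsv[...,1]>150)
    for c in comps(red,10):
        v,u=np.nonzero(c);w=ray(n,[[u.mean(),v.mean()]],.126)[0]
        if .4<w[0]<.7 and abs(w[1])<.3: print('knob px',u.mean(),v.mean(),len(u),w)
E
```

```text
top ring [0.5901 0.1325 0.0371]
top ring [ 0.5499 -0.0852  0.0367]
top ring [0.543  0.0213 0.0369]
deck ((568.6363525390625, 21.88037109375), (340.0445556640625, 250.3924102783203), 81.52637481689453) depth z med 0.10015546125074071
knob px 404.8484848484849 264.2878787878788 66 [ 0.4983285 -0.1645324  0.126    ]
side ring [ 0.5462 -0.0751  0.0369]
side ring [0.5404 0.025  0.04  ]
side ring [0.5874 0.1362 0.0398]
deck ((564.7998046875, 13.890533447265625), (370.1985168457031, 252.9237518310547), 81.62760925292969) depth z med 0.1006506863729908
knob px 374.3728813559322 194.16949152542372 59 [ 0.49826397 -0.1639985   0.126     ]
```

```bash
cat >> h.py <<'E'
FC=np.array([.5686,.0219]); yaw=np.radians(-8.47)
FX=np.array([np.cos(yaw),np.sin(yaw)]); FY=np.array([-FX[1],FX[0]])
def f2w(fx,fy): return FC+fx*FX+fy*FY
def w2f(p): d=np.asarray(p)[:2]-FC; return np.array([d@FX,d@FY])
def go(fx,fy,tipz):
    s=sense(); R=np.array(s['ee_rot']); t=np.r_[f2w(fx,fy),tipz+.011]-np.array(s['tcp_pos'])
    a=np.arctan2(R[1,0],R[0,0]); f=w2f(s['tcp_pos'])
    print('t',s['time_s'],'feeder xy mm',np.round(f*1000,1),'tip z',round((s['tcp_pos'][2]-.011)*1000,1),'F',np.round(s['wrist_force'],1),'g',s['gripper_width'])
    print('travel cm',np.round(R.T@t*100,2),'roll',round(-np.degrees(yaw-a),2))
E
python3 -c "
from h import *
go(-.0252,-.0044,.2)"
```

```text
t 0.5 feeder xy mm [-500.5  516.8] tip z 195.7 F [-0.2  0.9  0.4] g 0.9978103311392136
travel cm [52.21 47.43 -0.42] roll -5.38
```

arm_command(rows=[{"fingers":16,"travel":[52.2,47.4,-0.4],"roll":-5.4},{"fingers":16,"travel":[52.2,47.4,-0.4],"roll":-5.4},{"fingers":16,"travel":[52.2,47.4,-0.4],"roll":-5.4},{"fingers":16,"travel":[52.2,47.4,-0.4],"roll":-5.4},{"fingers":16,"travel":[52.2,47.4,-0.4],"roll":-5.4},{"fingers":16,"travel":[52.2,47.4,-0.4],"roll":-5.4},{"fingers":16,"travel":[52.2,47.4,-0.4],"roll":-5.4},{"fingers":16,"travel":[52.2,47.4,-0.4],"roll":-5.4},{"fingers":16,"travel":[52.2,47.4,-0.4],"roll":-5.4},{"fingers":16,"travel":[52.2,47.4,-0.4],"roll":-5.4}])

```text
time_s: 1.5
tcp_pos: [0.4293, 0.1901, 0.2102]
ee_rot: [[0.989, -0.146, 0.001], [-0.146, -0.989, 0.001], [0.001, -0.001, -1.0]]
wrist_force: [0.6, 0.8, 0.2]
gripper_width: 0.199
```

```bash
python3 -c "
from h import *
go(-.0252,-.0044,.2)"
```

```text
t 1.5 feeder xy mm [-162.5  145.9] tip z 199.2 F [0.6 0.8 0.2] g 0.1985415564929398
travel cm [13.72 15.04 -0.09] roll 0.05
```

arm_command(rows=[{"fingers":16,"travel":[12.5,13.5,0],"roll":0},{"fingers":16,"travel":[12.5,13.5,0],"roll":0},{"fingers":16,"travel":[12.5,13.5,0],"roll":0},{"fingers":16,"travel":[12.5,13.5,0],"roll":0},{"fingers":16,"travel":[12.5,13.5,0],"roll":0},{"fingers":16,"travel":[12.5,13.5,0],"roll":0},{"fingers":16,"travel":[12.5,13.5,0],"roll":0}])

```text
time_s: 2.2
tcp_pos: [0.5319, 0.0404, 0.2096]
ee_rot: [[0.989, -0.146, -0.0], [-0.146, -0.989, 0.0], [-0.0, -0.0, -1.0]]
wrist_force: [0.2, 0.5, -0.2]
gripper_width: 0.16
```

```bash
python3 -c "
from h import *
go(-.0252,-.0044,.2)
im,d=capture('wrist');save('w1.png',im);np.save('wd1.npy',d)
c=get_calibration('wrist');print(c['fov_y'],c['cx'],c['cy'],np.round(c['mount'],3).tolist())"
```

```text
t 2.2 feeder xy mm [-39.   12.9] tip z 198.6 F [ 0.2  0.5 -0.2] g 0.15993392503404885
travel cm [ 1.38  1.73 -0.14] roll 0.05
65.70646984690485 316.3196663346031 240.34285473230474 [[-0.0, -0.964, -0.267, 0.073], [1.0, 0.0, -0.0, -0.001], [0.0, -0.267, 0.964, -0.178], [0.0, 0.0, 0.0, 1.0]]
```

View pics/w1.png

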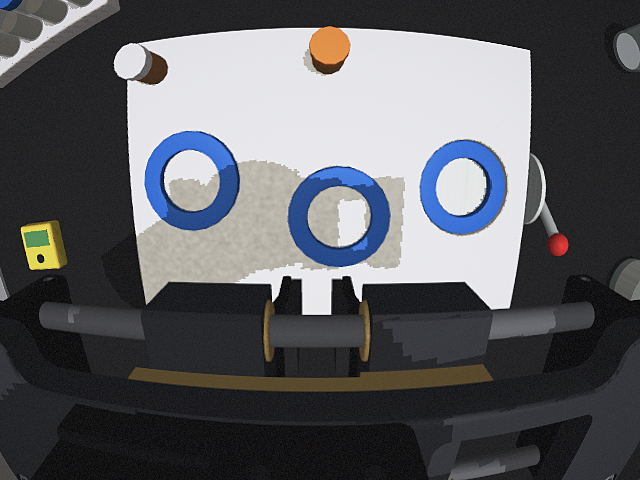

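The wrist view shows ring_c at (192,180), the middle loose ring at (339,216), ring_a in the mouth at (463,187) and the knob at (558,245). I'll cross-check the positions with this camera.

```bash
cat >> h.py <<'E'
def wray(uv,z,s):
    c=get_calibration('wrist'); f=240/np.tan(np.radians(c['fov_y']/2)); M=np.array(c['mount'])
    R=np.array(s['ee_rot']); q=np.atleast_2d(uv)-[c['cx'],c['cy']]; r=np.linalg.norm(q,axis=1); th=r/f
    d=np.c_[q/np.maximum(r,1e-9)[:,None]*np.sin(th)[:,None],np.cos(th)]
    o=R@M[:3,3]+np.array(s['tcp_pos']); d=d@M[:3,:3].T@R.T
    return o+d*((z-o[2])/d[:,2])[:,None]
def wrings(im,s,zs=(.11,),amin=300):
    hsv=cv2.cvtColor(im,cv2.COLOR_RGB2HSV); m=((hsv[...,0]>98)&(hsv[...,0]<125)&(hsv[...,1]>110)).astype(np.uint8)
    cs,_=cv2.findContours(m,cv2.RETR_CCOMP,cv2.CHAIN_APPROX_NONE); out=[]
    for c in cs:
        if cv2.contourArea(c)<amin: continue
        for z in zs:
            p=wray(c[:,0,:],z,s)[:,:2]; a=np.linalg.lstsq(np.c_[2*p,np.ones(len(p))],(p**2).sum(1),rcond=None)[0]
            out.append((np.round(w2f(a[:2])*1000,1),round(np.sqrt(a[2]+a[0]**2+a[1]**2)*1000,1),z))
    return out
E
python3 - <<'E'
from h import *
s=sense();im,d=capture('wrist')
for r in wrings(im,s,(.11,.0965)): print(*r)
hsv=cv2.cvtColor(im,cv2.COLOR_RGB2HSV)
red=((hsv[...,0]<6)|(hsv[...,0]>174))&(hsv[...,1]>150)
for c in comps(red,100):
    v,u=np.nonzero(c);print('red',u.mean(),v.mean(),w2f(wray([[u.mean(),v.mean()]],.126,s)[0])*1000)
# deck corners: right edge top (530,50), left top(128,50)
for uv in ([530,50],[128,48],[127,70],[511,306],[530,80]): print(uv,w2f(wray([uv],.1,s)[0])*1000)
go(-.0252,-.0044,.2)
E
```

```text
[-25.1  -3.5] 38.8 0.11
[-28.   -4.3] 40.7 0.0965
[-24.4  -3.3] 24.7 0.11
[-27.3  -4.1] 25.9 0.0965
[   0.5 -102.9] 37.1 0.11
[  -1.1 -108.6] 38.9 0.0965
[   1.  -100.9] 23.2 0.11
[  -0.6 -106.5] 24.3 0.0965
[  4.8 112.6] 39.2 0.11
[  3.4 117.4] 41.1 0.0965
[  5.  111.7] 24.5 0.11
[  3.6 116.4] 25.7 0.0965
red 557.6368286445013 244.3913043478261 [ -42.03491053 -192.74318154]
[530, 50] [ 123.77840204 -168.93821738]
[128, 48] [120.39750305 171.6321568 ]
[127, 70] [100.83827472 171.90598591]
[511, 306] [-110.29552355 -170.60675201]
[530, 80] [  96.30345331 -168.00250207]
t 2.3 feeder xy mm [-39.1  13.3] tip z 198.8 F [-0.7  0.2 -0.7] g 0.1608336875990644
travel cm [ 1.39  1.77 -0.12] roll 0.11
```

arm_command(rows=[{"fingers":16,"travel":[1.4,1.7,0],"roll":0},{"fingers":16,"travel":[1.4,1.7,3],"roll":0},{"fingers":16,"travel":[1.4,1.7,6],"roll":0},{"fingers":16,"travel":[1.4,1.7,8],"roll":0},{"fingers":16,"travel":[1.4,1.7,8],"roll":0},{"fingers":16,"travel":[1.4,1.7,8],"roll":0}])

```text
time_s: 2.9
tcp_pos: [0.544, 0.0218, 0.1303]
ee_rot: [[0.989, -0.145, 0.001], [-0.145, -0.989, -0.0], [0.001, 0.0, -1.0]]
wrist_force: [-0.5, -0.2, 0.3]
gripper_width: 0.158
```

```bash
python3 -c "
from h import *
go(-.0249,-.0037,.1025)
im,d=capture('wrist');save('w2.png',im)"
```

```text
t 2.9 feeder xy mm [-24.3  -3.7] tip z 119.3 F [-0.5 -0.2  0.3] g 0.1579171007107545
travel cm [-0.06 -0.    1.68] roll 0.12
```

View pics/w2.png

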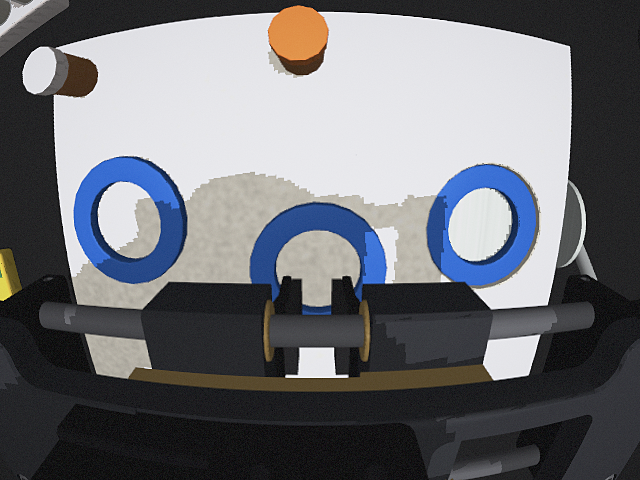

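The fingertips (about (290,280) and (343,280)) sit inside the middle ring's bore, so I can descend.

arm_command(rows=[{"fingers":16,"travel":[0,0,0.6],"roll":0},{"fingers":16,"travel":[0,0,1.2],"roll":0},{"fingers":16,"travel":[0,0,1.65],"roll":0},{"fingers":16,"travel":[0,0,1.65],"roll":0},{"fingers":16,"travel":[0,0,1.65],"roll":0}])

```text
time_s: 3.45
tcp_pos: [0.5437, 0.021, 0.113]
ee_rot: [[0.989, -0.147, -0.0], [-0.147, -0.989, -0.0], [-0.0, 0.0, -1.0]]
wrist_force: [0.2, -0.7, -0.1]
gripper_width: 0.16
```

```bash
python3 -c "
from h import *
go(0,-.106,.1025)"
```

```text
t 3.45 feeder xy mm [-24.5  -4.6] tip z 102.0 F [ 0.2 -0.7 -0.1] g 0.16033256443424948
travel cm [ 2.45 10.14 -0.05] roll 0.02
```

arm_command(rows=[{"fingers":16,"travel":[0.3,0.7,0],"roll":0},{"fingers":16,"travel":[0.6,1.4,0],"roll":0},{"fingers":16,"travel":[0.9,2.1,0],"roll":0},{"fingers":16,"travel":[1.2,2.8,0],"roll":0},{"fingers":16,"travel":[1.5,3.5,0],"roll":0},{"fingers":16,"travel":[1.8,4.2,0],"roll":0},{"fingers":16,"travel":[2.1,4.9,0],"roll":0},{"fingers":16,"travel":[2.4,5.6,0],"roll":0},{"fingers":16,"travel":[2.4,6.3,0],"roll":0},{"fingers":16,"travel":[2.4,7,0],"roll":0}])

```text
time_s: 4.45
tcp_pos: [0.557, -0.0523, 0.113]
ee_rot: [[0.989, -0.147, -0.0], [-0.147, -0.989, -0.0], [-0.0, 0.0, -1.0]]
wrist_force: [0.0, 0.2, -0.3]
gripper_width: 0.157
```

arm_command(rows=[{"fingers":16,"travel":[0,0.5,0],"roll":0},{"fingers":16,"travel":[0,1.0,0],"roll":0},{"fingers":16,"travel":[0,1.5,0],"roll":0},{"fingers":16,"travel":[0,2.0,0],"roll":0},{"fingers":16,"travel":[0,2.5,0],"roll":0},{"fingers":16,"travel":[0,2.8,0],"roll":0},{"fingers":16,"travel":[0,3.0,0],"roll":0},{"fingers":16,"travel":[0,3.0,0],"roll":0}])

```text
time_s: 5.25
tcp_pos: [0.5527, -0.0816, 0.1131]
ee_rot: [[0.989, -0.147, -0.0], [-0.147, -0.989, 0.0], [-0.0, -0.0, -1.0]]
wrist_force: [0.4, 0.1, 0.5]
gripper_width: 0.16
```

```bash
python3 -c "
from h import *
go(0,-.110,.1025)
s=sense();im,d=capture('wrist');save('w3.png',im)
for r in wrings(im,s,(.11,.1065)): print(*r)
im,d=capture('top')
for r in rings('top',im): print('top',w2f(r[:2])*1000,r[2])"
```

```text
t 5.25 feeder xy mm [  -0.5 -104.7] tip z 102.1 F [0.4 0.1 0.5] g 0.15967017702289868
travel cm [ 0.05  0.53 -0.04] roll 0.0
[-49.9  14. ] 13.0 0.11
[-52.3  16.3] 13.3 0.1065
[-11.3  -3.8] 27.6 0.11
[-13.   -1.9] 28.1 0.1065
[18.6 88.3] 21.7 0.11
[17.6 92.1] 22.2 0.1065
[   8.2 -108.3] 30.1 0.11
[   6.9 -108.3] 30.6 0.1065
top [-33.48143012 -10.6919217 ] 0.025833727195294434
top [ -19.76402639 -108.88179922] 0.020237560868188564
```

View pics/w3.png

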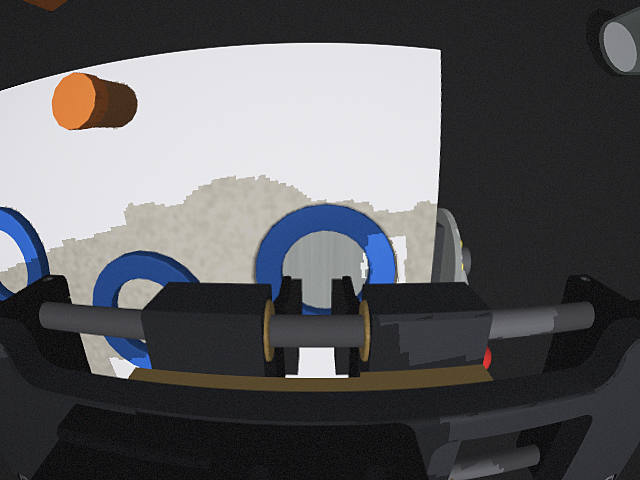

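The mouth shows only the ring already in it. The middle ring still lies near (145,300), so the fingers slid over it. I'll check where the fingertips really are.

```bash
python3 - <<'E'
from h import *
s=sense();im,d=capture('wrist');c=get_calibration('wrist');f=240/np.tan(np.radians(c['fov_y']/2));M=np.array(c['mount'])
def tool(uv):
    q=np.array(uv,float)-[c['cx'],c['cy']];r=np.hypot(*q);th=r/f
    D=d[int(uv[1]),int(uv[0])];z=D
    p=np.r_[q/r*np.tan(th)*z,z];return (M@np.r_[p,1])[:3]*1000
for uv in ([285,280],[292,279],[296,290],[340,279],[348,279],[337,290],[292,320],[345,320],[320,355],[200,300],[325,200],[275,260]): print(uv,np.round(tool(uv),1),im[uv[1],uv[0]])
# inner contour of ring at left
hsv=cv2.cvtColor(im,cv2.COLOR_RGB2HSV); m=((hsv[...,0]>98)&(hsv[...,0]<125)&(hsv[...,1]>110))
v,u=np.nonzero(m)
k=np.abs(u-145)<60
p=np.array([w2f(x)*1000 for x in wray(np.c_[u,v][k&(v<300)],.11,s)]);print('ring region',p.min(0),p.max(0))
side,ds=capture('side');save('s3.png',side[150:320,200:440].repeat(3,0).repeat(3,1))
E
```

```text
[285, 280] [ 10.9 -15.1 -21.6] [28 23 22]
[292, 279] [  9.3 -12.2 -16.3] [66 66 67]
[296, 290] [  9.5  -9.7 -29.8] [30 32 32]
[340, 279] [  9.4  10.2 -16.4] [55 57 58]
[348, 279] [ 10.4  13.7 -19.1] [18  9 17]
[337, 290] [  9.    8.2 -28.6] [20 28 21]
[292, 320] [  32.6   -6.5 -101.5] [59 62 64]
[345, 320] [  32.4    5.8 -101.1] [65 64 67]
[320, 355] [-52.7   1.4  14.1] [233 233 236]
[200, 300] [  36.9  -28.3 -100.7] [31 33 37]
[325, 200] [41.8  3.6 12.6] [193 189 181]
[275, 260] [  7.3 -23.9  17.6] [ 38  73 138]
ring region [-15.13862091 -41.51282232] [16.08199548 32.70457749]
```

View pics/s3.png

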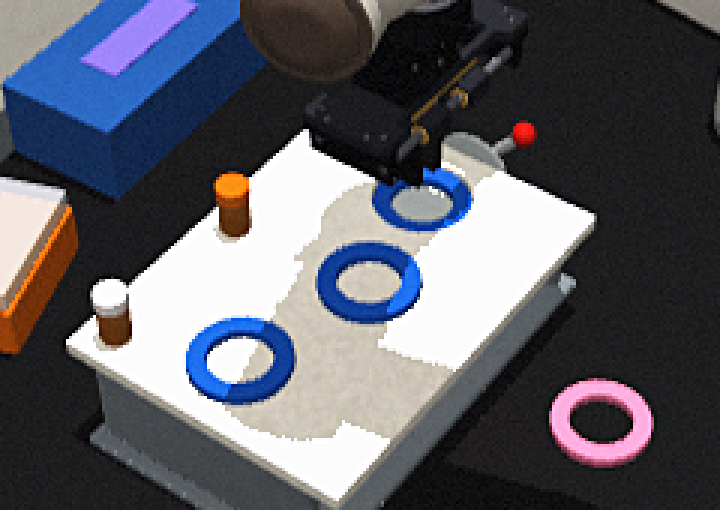

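```bash
python3 - <<'E'
from h import *
s=sense();R=np.array(s['ee_rot']);t=np.array(s['tcp_pos'])
im,d=capture('side')
for p in ([0,-12,.0],[0,-12,11],[0,12,11],[0,0,11],[0,12,-16]):
    print(p,np.round(proj('side',t+R@(np.array(p)/1000)),1))
vv,uu=np.mgrid[180:225,320:356]; uv=np.c_[uu.ravel(),vv.ravel()]
P=deproj('side',d,uv); T=(P-t)@R*1000
dark=im[uv[:,1],uv[:,0]].max(1)<75
k=dark&(np.abs(T[:,0])<25)&(np.abs(T[:,1])<40)
o=np.argsort(-T[k,2])[:25]
print(np.c_[uv[k][o],np.round(T[k][o],1),im[uv[k][o][:,1],uv[k][o][:,0]]])
for r in rings('side',im): print(w2f(r[:2])*1000)
E
```

```text
[0, -12, 0.0] [[335.9 214.8]]
[0, -12, 11] [[335.9 218.1]]
[0, 12, 11] [[341.7 212.5]]
[0, 0, 11] [[338.8 215.3]]
[0, 12, -16] [[341.8 204.2]]
[[ 3.40e+02  2.11e+02  1.52e+01  2.69e+01  2.57e+01  1.80e+01  3.70e+01
   6.20e+01]
 [ 3.36e+02  2.11e+02  1.96e+01  1.62e+01  1.99e+01  0.00e+00  1.90e+01
   6.10e+01]
 [ 3.39e+02  2.12e+02 -1.10e+01 -1.52e+01 -1.74e+01  4.50e+01  4.50e+01
   4.20e+01]
 [ 3.35e+02  2.10e+02  5.00e-01 -1.51e+01 -1.75e+01  1.20e+01  1.30e+01
   1.70e+01]
 [ 3.44e+02  2.06e+02 -8.80e+00  8.50e+00 -1.75e+01  1.00e+00  0.00e+00
   0.00e+00]
 [ 3.46e+02  2.05e+02 -1.07e+01  1.40e+01 -1.76e+01  1.00e+00  0.00e+00
   0.00e+00]
 [ 3.43e+02  2.06e+02 -7.20e+00  6.70e+00 -1.80e+01  2.30e+01  2.10e+01
   3.30e+01]
 [ 3.38e+02  2.11e+02 -7.70e+00 -1.46e+01 -1.83e+01  0.00e+00  0.00e+00
   0.00e+00]
 [ 3.35e+02  2.09e+02  1.50e+00 -1.37e+01 -1.91e+01  1.00e+00  0.00e+00
   0.00e+00]
 [ 3.40e+02  2.10e+02 -1.00e+01 -9.70e+00 -1.91e+01  1.30e+01  1.00e+00
   0.00e+00]
 [ 3.41e+02  2.04e+02 -1.00e-01  8.50e+00 -1.93e+01  1.60e+01  1.40e+01
   1.10e+01]
 [ 3.36e+02  2.10e+02 
[... 552 characters left out ...]
.80e+01
   2.50e+01]
 [ 3.37e+02  2.10e+02 -5.20e+00 -1.51e+01 -2.06e+01  1.00e+00  6.00e+00
   7.00e+00]
 [ 3.33e+02  2.08e+02  6.30e+00 -1.50e+01 -2.07e+01  1.20e+01  1.10e+01
   9.00e+00]
 [ 3.43e+02  2.05e+02 -7.20e+00  6.50e+00 -2.13e+01  1.90e+01  1.40e+01
   4.00e+00]
 [ 3.36e+02  2.09e+02 -1.90e+00 -1.45e+01 -2.15e+01  1.00e+01  9.00e+00
   3.00e+00]
 [ 3.34e+02  2.09e+02  1.70e+00 -1.75e+01 -2.18e+01  1.00e+00  0.00e+00
   0.00e+00]
 [ 3.34e+02  2.08e+02  3.60e+00 -1.48e+01 -2.20e+01  5.00e+00  8.00e+00
   9.00e+00]
 [ 3.41e+02  2.05e+02 -3.90e+00  3.10e+00 -2.21e+01  2.20e+01  3.20e+01
   5.40e+01]]
[ -9.99032505 -97.90205484]
[-28.39408486  -1.10273569]
[  1.85029379 115.79513852]
```

The fingertips actually end at tool z ≈ -17 mm in both cameras. The stated value is +11 mm, which explains the miss. I'll measure the finger tip and body profile before going lower.

```bash
python3 - <<'E'
from h import *
s=sense();im,d=capture('wrist');c=get_calibration('wrist');f=240/np.tan(np.radians(c['fov_y']/2));M=np.array(c['mount'])
R=np.array(s['ee_rot']);t=np.array(s['tcp_pos'])
vv,uu=np.mgrid[0:480,0:640];q=np.stack([uu-c['cx'],vv-c['cy']],-1).reshape(-1,2);r=np.maximum(np.linalg.norm(q,axis=1),1e-6);th=r/f
z=d.reshape(-1);P=np.c_[q/r[:,None]*np.tan(th)[:,None]*z[:,None],z]@M[:3,:3].T+M[:3,3];P*=1000
P=P[(z>0)&(P[:,2]<5)&(P[:,2]>-160)&(abs(P[:,1])<130)&(P[:,0]>-70)&(P[:,0]<70)]
for a in range(-130,130,10):
    k=(P[:,1]>=a)&(P[:,1]<a+10)
    if k.sum()>5:
        o=np.argsort(-P[k,2]);print('w y',a,'z99',round(np.percentile(P[k,2],97),1),'x of top',np.round(P[k][o[:2]],0).tolist(),'xrange',np.round(np.percentile(P[k,0],[2,98])))
im,d=capture('side');vv,uu=np.mgrid[100:260,250:420];uv=np.c_[uu.ravel(),vv.ravel()]
T=(deproj('side',d,uv)-t)@R*1000
T=T[(T[:,2]<2)&(T[:,2]>-160)&(abs(T[:,1])<130)&(abs(T[:,0])<60)]
for a in range(-130,130,10):
    k=(T[:,1]>=a)&(T[:,1]<a+10)
    if k.sum()>5: print('s y',a,'z97',round(np.percentile(T[k,2],97),1),'xr',np.round(np.percentile(T[k,0],[2,98])))
E
```

```text
w y -130 z99 4.4 x of top [[-14.0, -123.0, 5.0], [9.0, -120.0, 5.0]] xrange [-56.   7.]
w y -120 z99 4.5 x of top [[-1.0, -110.0, 5.0], [-2.0, -112.0, 5.0]] xrange [-60.  12.]
w y -110 z99 4.6 x of top [[14.0, -104.0, 5.0], [13.0, -107.0, 5.0]] xrange [-61.  14.]
w y -100 z99 4.5 x of top [[14.0, -92.0, 5.0], [14.0, -98.0, 5.0]] xrange [-17.  14.]
w y -90 z99 3.8 x of top [[10.0, -84.0, 5.0], [11.0, -84.0, 5.0]] xrange [-12.  37.]
w y -80 z99 2.9 x of top [[2.0, -71.0, 5.0], [4.0, -74.0, 5.0]] xrange [-2. 37.]
w y -70 z99 -100.7 x of top [[-1.0, -69.0, 5.0], [-0.0, -69.0, 3.0]] xrange [ 7. 35.]
w y -60 z99 -99.9 x of top [[32.0, -57.0, -98.0], [32.0, -52.0, -98.0]] xrange [19. 33.]
w y -50 z99 -101.3 x of top [[37.0, -40.0, -90.0], [37.0, -40.0, -90.0]] xrange [21. 33.]
w y -40 z99 -95.0 x of top [[37.0, -37.0, -90.0], [37.0, -32.0, -90.0]] xrange [21. 38.]
w y -30 z99 -95.5 x of top [[37.0, -25.0, -90.0], [37.0, -25.0, -90.0]] xrange [21. 38.]
w y -20 z99 -37.7 x of top [[10.0, -16.0, -15.0], [11.0, -15.0, -16.0]] xrange [-0. 38.]
w y -10 z99 -40.2 x of top [[8.0, -8.0, -15.0], [7.0
[... 944 characters left out ...]
120 z97 1.7 xr [-59.   8.]
s y -110 z97 1.8 xr [-59.  10.]
s y -100 z97 0.3 xr [-38.  34.]
s y -90 z97 0.4 xr [-50.  35.]
s y -80 z97 1.4 xr [-49.  35.]
s y -70 z97 1.7 xr [-39.  29.]
s y -60 z97 -102.7 xr [-32.  23.]
s y -50 z97 -97.6 xr [-37.  22.]
s y -40 z97 -92.1 xr [-39. -16.]
s y -30 z97 -60.0 xr [-39. -10.]
s y -20 z97 -19.0 xr [-38.   5.]
s y -10 z97 -21.9 xr [-35.  -9.]
s y 0 z97 -20.0 xr [-34.  -2.]
s y 10 z97 -22.4 xr [-38.  -8.]
s y 20 z97 -93.5 xr [-39. -21.]
s y 30 z97 -90.6 xr [-39. -20.]
s y 40 z97 -98.9 xr [-34. -19.]
s y 50 z97 -98.9 xr [-32. -19.]
s y 60 z97 -99.4 xr [-36.  -1.]
s y 70 z97 -11.9 xr [-43.  15.]
s y 80 z97 -2.6 xr [-50.  14.]
s y 90 z97 -17.6 xr [-51.   9.]
```

The true tip offset is about -16 mm, with fingers about 10 mm thick. I'll go back over the ring and touch the deck gently to calibrate the height.

```bash
sed -i "s/tipz+.011/tipz-.016/; s/\['tcp_pos'\]\[2\]-.011/['tcp_pos'][2]+.016/" h.py; python3 -c "
from h import *
go(-.0249,-.0037,.125)"
```

```text
t 5.6 feeder xy mm [  -0.5 -104.4] tip z 129.1 F [ 0.2 -0.4 -0.2] g 0.15915223875726106
travel cm [ -2.44 -10.07   0.41] roll 0.03
```

arm_command(rows=[{"fingers":26,"travel":[-2.4,-10.1,0],"roll":0},{"fingers":26,"travel":[-2.4,-10.1,0],"roll":0},{"fingers":26,"travel":[-2.4,-10.1,0],"roll":0},{"fingers":26,"travel":[-2.4,-10.1,0],"roll":0},{"fingers":26,"travel":[-2.4,-10.1,0],"roll":0},{"fingers":26,"travel":[-2.4,-10.1,0],"roll":0}])

```text
time_s: 6.2
tcp_pos: [0.5438, 0.021, 0.113]
ee_rot: [[0.989, -0.149, -0.0], [-0.149, -0.989, -0.0], [-0.0, 0.0, -1.0]]
wrist_force: [-0.5, -0.1, 0.1]
gripper_width: 0.256
```

```bash
python3 -c "
from h import *
go(-.0249,-.0037,.105)
s=sense();im,d=capture('wrist');save('w4.png',im[180:400,200:440].repeat(3,0).repeat(3,1))
print(wrings(im,s))"
```

```text
t 6.2 feeder xy mm [-24.4  -4.5] tip z 129.0 F [-0.5 -0.1  0.1] g 0.25633248734038894
travel cm [-0.05 -0.08  2.4 ] roll -0.07
[(array([-20. ,  -3.6]), np.float64(32.1), 0.11), (array([   3.2, -101.5]), np.float64(35.7), 0.11), (array([  3.5, -98.7]), np.float64(21.8), 0.11), (array([  5.2, 111.4]), np.float64(39.8), 0.11), (array([  5.7, 109.9]), np.float64(23.2), 0.11)]
```

View pics/w4.png

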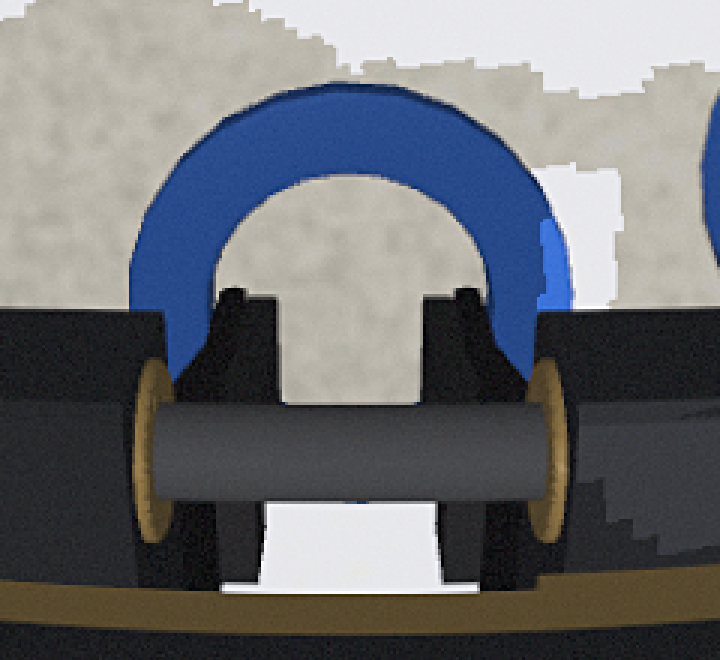

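arm_command(rows=[{"fingers":25,"travel":[-0.05,-0.1,0.5],"roll":0},{"fingers":25,"travel":[-0.05,-0.1,1.0],"roll":0},{"fingers":25,"travel":[-0.05,-0.1,1.4],"roll":0},{"fingers":25,"travel":[-0.05,-0.1,1.7],"roll":0},{"fingers":25,"travel":[-0.05,-0.1,2.0],"roll":0},{"fingers":25,"travel":[-0.05,-0.1,2.0],"roll":0}])

```text
time_s: 6.85
tcp_pos: [0.5432, 0.023, 0.0925]
ee_rot: [[0.989, -0.147, -0.001], [-0.147, -0.989, -0.0], [-0.001, 0.0, -1.0]]
wrist_force: [0.0, -0.7, -0.1]
gripper_width: 0.249
```

arm_command(rows=[{"fingers":25,"travel":[0,0,0.1],"roll":0},{"fingers":25,"travel":[0,0,0.2],"roll":0},{"fingers":25,"travel":[0,0,0.3],"roll":0},{"fingers":25,"travel":[0,0,0.4],"roll":0},{"fingers":25,"travel":[0,0,0.4],"roll":0}])

```text
time_s: 7.35
tcp_pos: [0.5434, 0.0231, 0.089]
ee_rot: [[0.989, -0.147, -0.0], [-0.147, -0.989, -0.0], [-0.0, 0.0, -1.0]]
wrist_force: [-0.4, -0.7, 0.4]
gripper_width: 0.244
```

arm_command(rows=[{"fingers":25,"travel":[0,0,0.1],"roll":0},{"fingers":25,"travel":[0,0,0.2],"roll":0},{"fingers":25,"travel":[0,0,0.2],"roll":0}])

```text
time_s: 7.65
tcp_pos: [0.5433, 0.0231, 0.0869]
ee_rot: [[0.989, -0.147, -0.0], [-0.147, -0.989, -0.0], [-0.0, 0.0, -1.0]]
wrist_force: [0.0, -0.0, -0.0]
gripper_width: 0.253
```

arm_command(rows=[{"fingers":25,"travel":[0,0,0.05],"roll":0},{"fingers":25,"travel":[0,0,0.1],"roll":0},{"fingers":25,"travel":[0,0,0.1],"roll":0}])

```text
time_s: 7.95
tcp_pos: [0.5434, 0.0231, 0.086]
ee_rot: [[0.989, -0.147, -0.0], [-0.147, -0.989, -0.0], [-0.0, 0.0, -1.0]]
wrist_force: [-0.1, -0.3, 0.3]
gripper_width: 0.251
```

arm_command(rows=[{"fingers":25,"travel":[0.3,0.6,0],"roll":0},{"fingers":25,"travel":[0.6,1.2,0],"roll":0},{"fingers":25,"travel":[0.9,1.8,0],"roll":0},{"fingers":25,"travel":[1.2,2.4,0],"roll":0},{"fingers":25,"travel":[1.5,3.0,0],"roll":0},{"fingers":25,"travel":[1.5,3.0,0],"roll":0}])

```text
time_s: 8.55
tcp_pos: [0.5542, -0.0097, 0.086]
ee_rot: [[0.989, -0.148, 0.0], [-0.148, -0.989, -0.0], [0.0, 0.0, -1.0]]
wrist_force: [0.3, 1.2, -0.7]
gripper_width: 0.248
```

```bash
python3 -c "
from h import *
go(0,-.108,.102)
s=sense();im,d=capture('wrist')
print(wrings(im,s))
im,d=capture('side')
for r in rings('side',im): print('s',w2f(r[:2])*1000,r[2])"
```

```text
t 8.55 feeder xy mm [ -9.6 -33.4] tip z 102.0 F [ 0.3  1.2 -0.7] g 0.24787297388949045
travel cm [0.97 7.46 0.  ] roll -0.06
[(array([-41.3, -32.2]), np.float64(12.3), 0.11), (array([ -1.5, -68.6]), np.float64(48.4), 0.11), (array([  9.1, 109.5]), np.float64(33.7), 0.11)]
s [ -0.22384636 -56.6119381 ] 0.057331428988503116
s [  1.92624136 115.73809124] 0.03976164926897695
```

arm_command(rows=[{"fingers":25,"travel":[0.2,0.7,0],"roll":0},{"fingers":25,"travel":[0.4,1.4,0],"roll":0},{"fingers":25,"travel":[0.6,2.1,0],"roll":0},{"fingers":25,"travel":[0.8,2.8,0],"roll":0},{"fingers":25,"travel":[0.95,3.5,0],"roll":0},{"fingers":25,"travel":[0.95,4.2,0],"roll":0},{"fingers":25,"travel":[0.95,4.9,0],"roll":0},{"fingers":25,"travel":[0.95,5.6,0],"roll":0},{"fingers":25,"travel":[0.95,6.1,0],"roll":0},{"fingers":25,"travel":[0.95,6.5,0],"roll":0}])

```text
time_s: 9.65
tcp_pos: [0.5536, -0.075, 0.0861]
ee_rot: [[0.989, -0.147, -0.0], [-0.147, -0.989, 0.0], [-0.0, 0.0, -1.0]]
wrist_force: [-0.4, 0.1, 0.2]
gripper_width: 0.247
```

arm_command(rows=[{"fingers":25,"travel":[0,0.3,0],"roll":0},{"fingers":25,"travel":[0,0.6,0],"roll":0},{"fingers":25,"travel":[0,0.9,0],"roll":0},{"fingers":25,"travel":[0,0.9,0],"roll":0}])

```text
time_s: 10.05
tcp_pos: [0.5524, -0.0836, 0.0861]
ee_rot: [[0.989, -0.147, -0.0], [-0.147, -0.989, -0.0], [-0.0, 0.0, -1.0]]
wrist_force: [0.1, 1.2, -1.1]
gripper_width: 0.249
```

```bash
python3 -c "
from h import *
go(0,-.110,.102)"
```

```text
t 10.05 feeder xy mm [  -0.5 -106.8] tip z 102.1 F [ 0.1  1.2 -1.1] g 0.24870985246892527
travel cm [0.05 0.32 0.01] roll 0.0
```

Now push on slowly until the far wall stops it.

arm_command(rows=[{"fingers":25,"travel":[0,0.15,0],"roll":0},{"fingers":25,"travel":[0,0.3,0],"roll":0},{"fingers":25,"travel":[0,0.3,0],"roll":0}])

```text
time_s: 10.35
tcp_pos: [0.552, -0.0864, 0.0861]
ee_rot: [[0.989, -0.147, 0.0], [-0.147, -0.989, -0.0], [0.0, 0.0, -1.0]]
wrist_force: [-0.9, 0.4, 0.1]
gripper_width: 0.25
```

arm_command(rows=[{"fingers":25,"travel":[0,0.1,0],"roll":0},{"fingers":25,"travel":[0,0.2,0],"roll":0},{"fingers":25,"travel":[0,0.2,0],"roll":0}])

```text
time_s: 10.65
tcp_pos: [0.5517, -0.0884, 0.0861]
ee_rot: [[0.989, -0.147, -0.0], [-0.147, -0.989, -0.0], [-0.0, 0.0, -1.0]]
wrist_force: [0.6, -0.3, -1.1]
gripper_width: 0.251
```

```bash
python3 -c "
from h import *
go(0,-.110,.102)
s=sense();im,d=capture('wrist');save('w5.png',im[200:380,200:440].repeat(3,0).repeat(3,1))
print(wrings(im,s,(.1065,.11)))"
```

```text
t 10.65 feeder xy mm [  -0.5 -111.6] tip z 102.1 F [ 0.6 -0.3 -1.1] g 0.2510127258017717
travel cm [ 0.05 -0.16  0.01] roll 0.01
[(array([ -33.4, -110.2]), np.float64(11.9), 0.1065), (array([ -31. , -110.2]), np.float64(11.6), 0.11), (array([ 8.3, 80.2]), np.float64(14.1), 0.1065), (array([ 9.7, 75.9]), np.float64(13.8), 0.11), (array([  11. , -108.2]), np.float64(28.6), 0.1065), (array([  12.3, -108.3]), np.float64(27.9), 0.11)]
```

View pics/w5.png

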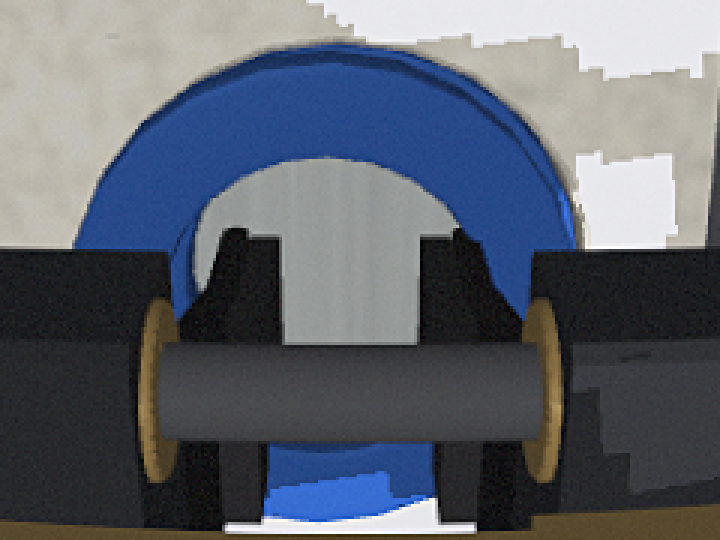

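The ring is over the mouth but still about 3 mm short, because a crescent of the lower ring shows at the right rim. I'll push on.

arm_command(rows=[{"fingers":25,"travel":[0.05,0.1,0],"roll":0},{"fingers":25,"travel":[0.05,0.2,0],"roll":0},{"fingers":25,"travel":[0.05,0.2,0],"roll":0}])

```text
time_s: 11.0
tcp_pos: [0.5519, -0.0905, 0.0861]
ee_rot: [[0.989, -0.147, 0.0], [-0.147, -0.989, -0.0], [0.0, 0.0, -1.0]]
wrist_force: [-0.7, 0.5, -0.4]
gripper_width: 0.249
```

arm_command(rows=[{"fingers":25,"travel":[0,0.1,0],"roll":0},{"fingers":25,"travel":[0,0.1,0],"roll":0}])

```text
time_s: 11.2
tcp_pos: [0.5517, -0.0914, 0.0861]
ee_rot: [[0.989, -0.147, 0.0], [-0.147, -0.989, 0.0], [0.0, -0.0, -1.0]]
wrist_force: [-0.2, 0.1, 0.0]
gripper_width: 0.251
```

arm_command(rows=[{"fingers":25,"travel":[0,0,-0.7],"roll":0},{"fingers":25,"travel":[0,0,-1.5],"roll":0},{"fingers":50,"travel":[0,0,-4],"roll":0},{"fingers":55,"travel":[-3,0,-7],"roll":0},{"fingers":55,"travel":[-3,0,-7],"roll":0},{"fingers":55,"travel":[-3,0,-7],"roll":0}])

```text
time_s: 11.8
tcp_pos: [0.5224, -0.0868, 0.1578]
ee_rot: [[0.989, -0.147, 0.003], [-0.147, -0.989, 0.001], [0.003, -0.001, -1.0]]
wrist_force: [-0.6, -0.6, 0.1]
gripper_width: 0.504
```

```bash
python3 -c "
from h import *
go(0,-.110,.115)
s=sense();im,d=capture('wrist');save('w6.png',im[100:400,200:520].repeat(2,0).repeat(2,1))
for r in wrings(im,s,(.1065,.11)):print(*r)"
```

```text
t 11.8 feeder xy mm [ -29.7 -114.3] tip z 173.8 F [-0.6 -0.6  0.1] g 0.5042591302358447
travel cm [ 2.95 -0.43  5.89] roll 0.03
[  4.3 112.1] 40.8 0.1065
[  4.9 108.7] 40.2 0.11
[  4.7 111.7] 22.8 0.1065
[  5.3 108.3] 22.4 0.11
[  -0.7 -109.6] 38.9 0.1065
[-1.000e-01 -1.097e+02] 38.3 0.11
[   1.4 -109.4] 23.3 0.1065
[   2.  -109.4] 22.9 0.11
```

View pics/w6.png

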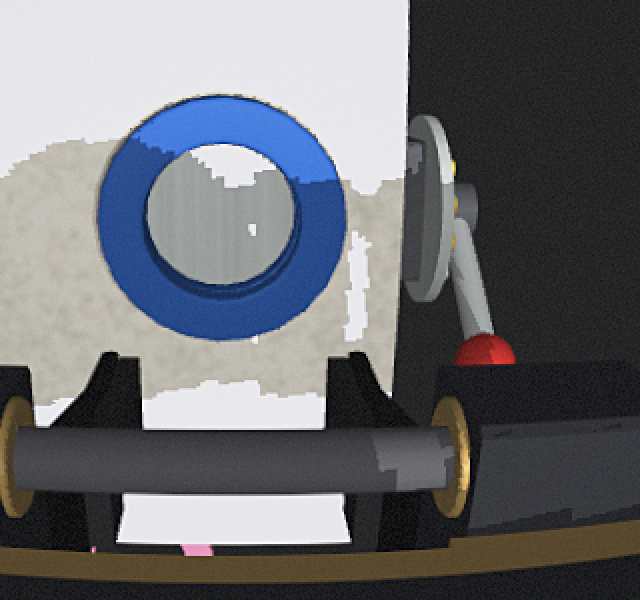

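The ring lies in the mouth, centred at about (0,-109.6) mm. Next I press it with the fingers spread over its annulus.

arm_command(rows=[{"fingers":62,"travel":[2.95,-0.43,2],"roll":0},{"fingers":62,"travel":[2.95,-0.43,4],"roll":0},{"fingers":62,"travel":[2.95,-0.43,5.5],"roll":0},{"fingers":62,"travel":[2.95,-0.43,6],"roll":0},{"fingers":62,"travel":[2.95,-0.43,6.2],"roll":0},{"fingers":62,"travel":[2.95,-0.43,6.2],"roll":0}])

```text
time_s: 12.45
tcp_pos: [0.5521, -0.0871, 0.0941]
ee_rot: [[0.989, -0.147, -0.0], [-0.147, -0.989, -0.0], [-0.0, 0.0, -1.0]]
wrist_force: [-0.1, 0.6, 0.2]
gripper_width: 0.617
```

```bash
python3 -c "
from h import *
go(0,-.110,.1065)"
```

```text
t 12.45 feeder xy mm [  -0.2 -110.2] tip z 110.1 F [-0.1  0.6  0.2] g 0.6170694538752154
travel cm [ 0.02 -0.02  0.36] roll 0.02
```

arm_command(rows=[{"fingers":62,"travel":[0,0,0.1],"roll":0},{"fingers":62,"travel":[0,0,0.2],"roll":0},{"fingers":62,"travel":[0,0,0.3],"roll":0},{"fingers":62,"travel":[0,0,0.3],"roll":0}])

```text
time_s: 12.85
tcp_pos: [0.5519, -0.087, 0.0913]
ee_rot: [[0.989, -0.147, 0.0], [-0.147, -0.989, 0.0], [0.0, -0.0, -1.0]]
wrist_force: [0.2, 0.5, -0.4]
gripper_width: 0.619
```

arm_command(rows=[{"fingers":62,"travel":[0,0,0.05],"roll":0},{"fingers":62,"travel":[0,0,0.05],"roll":0}])

```text
time_s: 13.05
tcp_pos: [0.5519, -0.087, 0.091]
ee_rot: [[0.989, -0.147, 0.0], [-0.147, -0.989, -0.0], [0.0, 0.0, -1.0]]
wrist_force: [-1.2, 0.4, 2.5]
gripper_width: 0.618
```

arm_command(rows=[{"fingers":62,"travel":[0,0,0.05],"roll":0},{"fingers":62,"travel":[0,0,0.05],"roll":0}])

```text
time_s: 13.25
tcp_pos: [0.552, -0.087, 0.0907]
ee_rot: [[0.989, -0.147, 0.0], [-0.147, -0.989, -0.0], [0.0, 0.0, -1.0]]
wrist_force: [-1.9, 0.9, 5.8]
gripper_width: 0.621
```

arm_command(rows=[{"fingers":62,"travel":[0,0,0.03],"roll":0},{"fingers":62,"travel":[0,0,0.03],"roll":0}])

```text
time_s: 13.45
tcp_pos: [0.5519, -0.087, 0.0906]
ee_rot: [[0.989, -0.147, 0.0], [-0.147, -0.989, -0.0], [0.0, 0.0, -1.0]]
wrist_force: [-3.4, 0.4, 5.2]
gripper_width: 0.621
```

arm_command(rows=[{"fingers":62,"travel":[0,0,0.04],"roll":0},{"fingers":62,"travel":[0,0,0.04],"roll":0},{"fingers":62,"travel":[0,0,0.04],"roll":0}])

```text
time_s: 13.75
tcp_pos: [0.552, -0.0871, 0.0905]
ee_rot: [[0.989, -0.147, 0.0], [-0.147, -0.989, -0.0], [0.001, 0.0, -1.0]]
wrist_force: [-4.0, 0.2, 6.8]
gripper_width: 0.623
```

arm_command(rows=[{"fingers":62,"travel":[0,0,0.02],"roll":0},{"fingers":62,"travel":[0,0,0.02],"roll":0},{"fingers":62,"travel":[0,0,0.02],"roll":0}])

```text
time_s: 14.05
tcp_pos: [0.552, -0.087, 0.0905]
ee_rot: [[0.989, -0.147, 0.001], [-0.147, -0.989, -0.0], [0.001, 0.0, -1.0]]
wrist_force: [-3.8, 1.5, 8.5]
gripper_width: 0.622
```

arm_command(rows=[{"fingers":62,"travel":[0,0,0.02],"roll":0},{"fingers":62,"travel":[0,0,0.02],"roll":0},{"fingers":62,"travel":[0,0,0.02],"roll":0},{"fingers":62,"travel":[0,0,0.02],"roll":0}])

```text
time_s: 14.45
tcp_pos: [0.552, -0.087, 0.0904]
ee_rot: [[0.989, -0.147, 0.001], [-0.147, -0.989, -0.0], [0.001, 0.0, -1.0]]
wrist_force: [-3.5, 0.8, 8.9]
gripper_width: 0.62
```

arm_command(rows=[{"fingers":62,"travel":[0,0,-0.3],"roll":0},{"fingers":62,"travel":[0,0,-2],"roll":0},{"fingers":40,"travel":[-3,0,-6],"roll":0},{"fingers":20,"travel":[-7,2,-7],"roll":0},{"fingers":0,"travel":[-7,2,-7],"roll":0},{"fingers":0,"travel":[-7,2,-7],"roll":0}])

```text
time_s: 15.05
tcp_pos: [0.4794, -0.0967, 0.1594]
ee_rot: [[0.989, -0.148, 0.002], [-0.148, -0.989, 0.0], [0.001, -0.001, -1.0]]
wrist_force: [0.3, -0.3, 0.5]
gripper_width: 0.344
```

```bash
python3 -c "
from h import *
go(-.075,-.194,.125)
s=sense();im,d=capture('wrist');save('w7.png',im)
for r in wrings(im,s,(.1065,)):print(*r)
# depth levels of ring top vs deck
hsv=cv2.cvtColor(im,cv2.COLOR_RGB2HSV)
red=((hsv[...,0]<6)|(hsv[...,0]>174))&(hsv[...,1]>150)
for c in comps(red,60):
    v,u=np.nonzero(c);print('red',len(u),u.mean(),v.mean(),w2f(wray([[u.mean(),v.mean()]],.126,s)[0])*1000)"
```

```text
t 15.05 feeder xy mm [ -70.8 -130.5] tip z 175.4 F [ 0.3 -0.3  0.5] g 0.3436845565438408
travel cm [-0.43  6.36  5.04] roll -0.01
[-109.7 -415.4] 15.0 0.1065
[  3.7 106.6] 32.9 0.1065
[  -1.3 -109.9] 38.8 0.1065
[  -1.  -110.4] 23.7 0.1065
red 842 422.7268408551069 215.92399049881234 [ -41.34977819 -193.04524578]
```

Ring 1 is flat and centred: the outer and bore fits agree at about (-1,-110). The knob has not moved. Next I close the fingers and click the lever.

arm_command(rows=[{"fingers":0,"travel":[-0.3,3,0],"roll":0},{"fingers":0,"travel":[-0.3,6.4,0],"roll":0},{"fingers":0,"travel":[-0.3,6.4,0],"roll":0},{"fingers":0,"travel":[-0.3,6.4,3],"roll":0},{"fingers":0,"travel":[-0.3,6.4,5.2],"roll":0},{"fingers":0,"travel":[-0.3,6.4,5.2],"roll":0}])

```text
time_s: 15.7
tcp_pos: [0.4654, -0.1589, 0.1034]
ee_rot: [[0.989, -0.148, -0.008], [-0.148, -0.989, 0.001], [-0.008, 0.0, -1.0]]
wrist_force: [0.2, -0.5, 0.0]
gripper_width: 0.01
```

```bash
python3 -c "
from h import *
go(-.045,-.194,.122)"
```

```text
t 15.7 feeder xy mm [ -75.5 -194.1] tip z 119.4 F [ 0.2 -0.5  0. ] g 0.010074944238889752
travel cm [ 3.04 -0.01 -0.29] roll -0.01
```

arm_command(rows=[{"fingers":0,"travel":[0.5,0,-0.3],"roll":0},{"fingers":0,"travel":[1.0,0,-0.3],"roll":0},{"fingers":0,"travel":[1.4,0,-0.3],"roll":0},{"fingers":0,"travel":[1.7,0,-0.3],"roll":0},{"fingers":0,"travel":[2.0,0,-0.3],"roll":0}])

```text
time_s: 16.2
tcp_pos: [0.4811, -0.1616, 0.1107]
ee_rot: [[0.989, -0.148, -0.014], [-0.148, -0.989, 0.002], [-0.014, 0.0, -1.0]]
wrist_force: [-16.9, 8.1, 17.3]
gripper_width: 0.003
```

arm_command(rows=[{"fingers":0,"travel":[0.2,0,0],"roll":0},{"fingers":0,"travel":[0.4,0,0],"roll":0},{"fingers":0,"travel":[0.4,0,0],"roll":0}])

```text
time_s: 16.5
tcp_pos: [0.4814, -0.1618, 0.1108]
ee_rot: [[0.989, -0.148, -0.021], [-0.148, -0.989, 0.003], [-0.021, 0.001, -1.0]]
wrist_force: [-21.3, 9.2, 21.5]
gripper_width: 0.003
```

```bash
python3 -c "
from h import *
go(-.045,-.194,.122)"
```

```text
t 16.5 feeder xy mm [ -59.2 -194.5] tip z 126.8 F [-21.3   9.2  21.5] g 0.0030618961896443624
travel cm [ 1.43 -0.05  0.45] roll -0.05
```

Contact force is 30 N and mostly downward on the knob, so the tip is riding too high on it. I'm backing off at once.

arm_command(rows=[{"fingers":0,"travel":[-0.8,0,0],"roll":0},{"fingers":0,"travel":[-2.0,0,0],"roll":0},{"fingers":0,"travel":[-2.0,0,0],"roll":0},{"fingers":0,"travel":[-2.0,0,0],"roll":0}])

```text
time_s: 16.9
tcp_pos: [0.4722, -0.16, 0.1105]
ee_rot: [[0.989, -0.147, 0.002], [-0.147, -0.989, -0.0], [0.002, -0.0, -1.0]]
wrist_force: [-0.7, 0.8, 0.1]
gripper_width: 0.002
```

```bash
python3 -c "
from h import *
go(-.070,-.194,.114)
s=sense();im,d=capture('wrist');save('w7.png',im[150:390,200:520].repeat(2,0).repeat(2,1))
hsv=cv2.cvtColor(im,cv2.COLOR_RGB2HSV)
red=((hsv[...,0]<6)|(hsv[...,0]>174))&(hsv[...,1]>150)
for c in comps(red,60):
    v,u=np.nonzero(c);print('red',len(u),u.mean(),v.mean(),w2f(wray([[u.mean(),v.mean()]],.126,s)[0])*1000)
im,d=capture('side');np.save('s7.npy',im);np.save('s7d.npy',d)
R=np.array(s['ee_rot']);t=np.array(s['tcp_pos'])
vv,uu=np.mgrid[120:260,300:460];uv=np.c_[uu.ravel(),vv.ravel()];W=deproj('side',d,uv)
T=(W-t)@R*1000;k=(abs(T[:,1])<14)&(abs(T[:,0])<14)&(T[:,2]>-60)&(T[:,2]<0)
print('finger low z',np.sort(T[k,2])[-8:],T[k].min(0),T[k].max(0))
hsv=cv2.cvtColor(im,cv2.COLOR_RGB2HSV)
red=((hsv[...,0]<6)|(hsv[...,0]>174))&(hsv[...,1]>150)
for c in comps(red,20):
    v,u=np.nonzero(c);p=deproj('side',d,np.c_[u,v]);print('s red',len(u),u.mean(),v.mean(),w2f(np.median(p,0))*1000,np.median(p[:,2]),p[:,2].max(),p[:,2].min())
"
```

```text
t 16.9 feeder xy mm [ -68.6 -194.1] tip z 126.5 F [-0.7  0.8  0.1] g 0.0018165105945758028
travel cm [-0.14 -0.01  1.25] roll 0.04
red 1500 315.65066666666667 241.536 [ -41.36611614 -192.9461983 ]
finger low z [-20.71472476 -19.77400023 -19.30596982 -17.89283912 -17.54804277
 -17.50326236 -16.45013787 -13.99161736] [-12.17496049 -13.54467449 -58.09797519] [  2.57020871  11.5569157  -13.99161736]
s red 99 311.14141414141415 92.45454545454545 [ 312.32444937 -413.89677268] 0.16933702033666298 0.17640943687026756 -0.4872219178104962
```

View pics/w7.png

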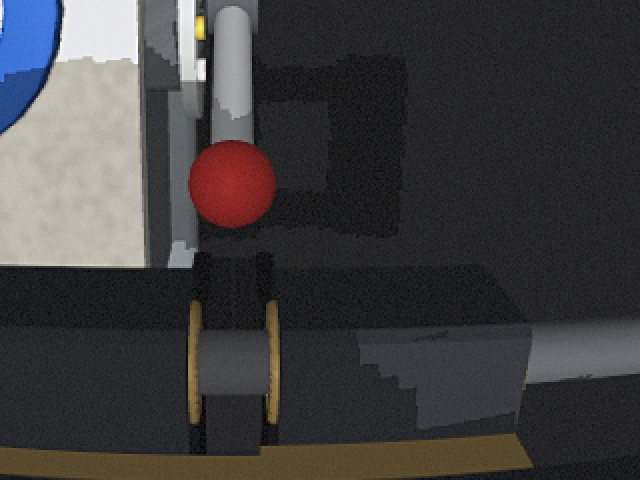

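The knob, at (233,183) in the crop, is still in its first notch. The tip was at 126 mm, level with the knob's centre, so I'll push about 13 mm lower and 3 mm further from the deck.

arm_command(rows=[{"fingers":0,"travel":[-0.2,0.3,0.5],"roll":0},{"fingers":0,"travel":[-0.2,0.3,1.0],"roll":0},{"fingers":0,"travel":[-0.2,0.3,1.3],"roll":0},{"fingers":0,"travel":[-0.2,0.3,1.3],"roll":0},{"fingers":0,"travel":[-0.2,0.3,1.3],"roll":0}])

```text
time_s: 17.5
tcp_pos: [0.4689, -0.1627, 0.0968]
ee_rot: [[0.989, -0.147, -0.0], [-0.147, -0.989, -0.0], [-0.0, 0.0, -1.0]]
wrist_force: [0.2, 0.4, -0.0]
gripper_width: 0.006
```

arm_command(rows=[{"fingers":0,"travel":[0.4,0,0],"roll":0},{"fingers":0,"travel":[0.8,0,0],"roll":0},{"fingers":0,"travel":[1.0,0,0],"roll":0},{"fingers":0,"travel":[1.0,0,0],"roll":0}])

```text
time_s: 17.9
tcp_pos: [0.4787, -0.1641, 0.0969]
ee_rot: [[0.989, -0.147, -0.001], [-0.147, -0.989, 0.0], [-0.001, 0.0, -1.0]]
wrist_force: [-0.8, -0.5, 0.5]
gripper_width: 0.005
```

arm_command(rows=[{"fingers":0,"travel":[0.15,0,0],"roll":0},{"fingers":0,"travel":[0.3,0,0],"roll":0},{"fingers":0,"travel":[0.3,0,0],"roll":0}])

```text
time_s: 18.2
tcp_pos: [0.4791, -0.1643, 0.0966]
ee_rot: [[0.989, -0.147, -0.006], [-0.147, -0.989, 0.001], [-0.006, 0.0, -1.0]]
wrist_force: [-5.8, 2.4, 4.7]
gripper_width: 0.004
```

arm_command(rows=[{"fingers":0,"travel":[0.15,0,0],"roll":0},{"fingers":0,"travel":[0.3,0,0],"roll":0},{"fingers":0,"travel":[0.3,0,0],"roll":0}])

```text
time_s: 18.5
tcp_pos: [0.4796, -0.1644, 0.0965]
ee_rot: [[0.989, -0.148, -0.011], [-0.148, -0.989, 0.001], [-0.011, 0.0, -1.0]]
wrist_force: [-10.4, 4.6, 8.9]
gripper_width: 0.006
```

The grippy finger jams the knob, because friction holds it from rising along its arc. I'll follow the arc (up and forward) instead.

arm_command(rows=[{"fingers":0,"travel":[0,0,-0.2],"roll":0},{"fingers":0,"travel":[0,0,-0.4],"roll":0},{"fingers":0,"travel":[0,0,-0.4],"roll":0}])

```text
time_s: 18.8
tcp_pos: [0.4819, -0.1646, 0.0999]
ee_rot: [[0.989, -0.148, -0.006], [-0.148, -0.989, 0.001], [-0.006, -0.0, -1.0]]
wrist_force: [-5.6, 1.9, -0.8]
gripper_width: 0.006
```

```bash
cat > k.py <<'E'
from h import *
go(-.06,-.197,.114)
s=sense();im,d=capture('wrist')
hsv=cv2.cvtColor(im,cv2.COLOR_RGB2HSV)
red=((hsv[...,0]<6)|(hsv[...,0]>174))&(hsv[...,1]>150)
for c in comps(red,60):
    v,u=np.nonzero(c);uv=[[u.mean(),v.mean()]];print('red',len(u),uv,[np.round(w2f(wray(uv,z,s)[0])*1000,1) for z in (.126,.138)])
E
python3 k.py
```

```text
t 18.8 feeder xy mm [ -58.3 -197.2] tip z 115.9 F [-5.6  1.9 -0.8] g 0.00554163058578105
travel cm [-0.17 -0.02  0.19] roll -0.03
red 1670 [[np.float64(308.51017964071855), np.float64(267.2059880239521)]] [array([ -39.4, -193. ]), array([ -35. , -193.3])]
```

arm_command(rows=[{"fingers":0,"travel":[0.15,0,-0.1],"roll":0},{"fingers":0,"travel":[0.3,0,-0.2],"roll":0},{"fingers":0,"travel":[0.45,0,-0.3],"roll":0},{"fingers":0,"travel":[0.45,0,-0.3],"roll":0}])

```text
time_s: 19.25
tcp_pos: [0.4851, -0.1651, 0.1024]
ee_rot: [[0.989, -0.148, -0.009], [-0.148, -0.989, 0.002], [-0.009, -0.0, -1.0]]
wrist_force: [-8.1, 3.1, 0.6]
gripper_width: 0.005
```

```bash
python3 k.py
```

```text
t 19.25 feeder xy mm [ -55.  -197.2] tip z 118.4 F [-8.1  3.1  0.6] g 0.004907991644567735
travel cm [-0.5  -0.02  0.45] roll -0.04
red 1658 [[np.float64(308.4197828709288), np.float64(267.25874547647766)]] [array([ -37. , -192.9]), array([ -32.5, -193.2])]
```

arm_command(rows=[{"fingers":0,"travel":[0.15,0,-0.1],"roll":0},{"fingers":0,"travel":[0.3,0,-0.2],"roll":0},{"fingers":0,"travel":[0.45,0,-0.3],"roll":0},{"fingers":0,"travel":[0.45,0,-0.3],"roll":0}])

```text
time_s: 19.7
tcp_pos: [0.4953, -0.1666, 0.1076]
ee_rot: [[0.989, -0.146, 0.004], [-0.146, -0.989, -0.001], [0.004, 0.0, -1.0]]
wrist_force: [0.8, 0.4, -0.2]
gripper_width: 0.007
```

arm_command(rows=[{"fingers":0,"travel":[0.15,0,-0.1],"roll":0},{"fingers":0,"travel":[0.3,0,-0.15],"roll":0},{"fingers":0,"travel":[0.3,0,-0.15],"roll":0}])

```text
time_s: 20.0
tcp_pos: [0.4975, -0.1669, 0.1088]
ee_rot: [[0.989, -0.147, 0.002], [-0.147, -0.989, -0.0], [0.002, -0.0, -1.0]]
wrist_force: [-0.2, 0.4, -0.2]
gripper_width: 0.009
```

```bash
python3 k.py
```

```text
t 20.0 feeder xy mm [ -42.5 -197.2] tip z 124.8 F [-0.2  0.4 -0.2] g 0.00863059847028605
travel cm [-1.75 -0.02  1.07] roll 0.02
red 1740 [[np.float64(308.31091954022986), np.float64(251.50402298850574)]] [array([ -19.5, -192.7]), array([ -15.8, -192.9])]
```

Clicked: the knob is at x ≈ -15, the second notch, and the force is back to zero. I'll retreat and go to the second ring.

arm_command(rows=[{"fingers":0,"travel":[-2,0,0],"roll":0},{"fingers":0,"travel":[-3,0,-3],"roll":0},{"fingers":10,"travel":[-3,-5,-5],"roll":0},{"fingers":25,"travel":[-2,-10,-5],"roll":0},{"fingers":25,"travel":[0,-15,-5],"roll":0},{"fingers":25,"travel":[1,-20,-5],"roll":0},{"fingers":25,"travel":[1,-25,-5],"roll":0},{"fingers":25,"travel":[1,-29,-5],"roll":0},{"fingers":25,"travel":[1,-30.5,-5],"roll":0},{"fingers":25,"travel":[1,-30.5,-5],"roll":0}])

```text
time_s: 21.05
tcp_pos: [0.5515, 0.1355, 0.1581]
ee_rot: [[0.99, -0.144, -0.0], [-0.144, -0.99, -0.0], [-0.0, 0.0, -1.0]]
wrist_force: [0.6, -0.7, 0.2]
gripper_width: 0.254
```

```bash
python3 -c "
from h import *
s=sense();im,d=capture('wrist')
for r in wrings(im,s,(.11,.0965)):print(*r)
go(.005,.1125,.115)
im,d=capture('top')
for r in rings('top',im): print('top',w2f(r[:2])*1000,r[2])
"
```

```text
[  1.  -96.7] 36.4 0.11
[  -1.2 -109.2] 38.6 0.0965
[  2.6 -87.9] 17.9 0.11
[  0.4 -99.7] 18.9 0.0965
[  4.7 113.6] 38.8 0.11
[  2.7 113.7] 41.1 0.0965
[  5.4 113.5] 24.6 0.11
[  3.4 113.7] 26.0 0.0965
t 21.1 feeder xy mm [-33.9 108.3] tip z 174.1 F [ 0.1 -0.6 -0.8] g 0.25168921792560506
travel cm [ 3.89 -0.42  5.91] roll 0.1
top [  -2.69443456 -109.15824623] 0.03671795802730474
```

Ring 1 is lowered: its circle fits at the 96.5 mm level, centred (-1,-109). Ring 2 is at (5,113.4).

arm_command(rows=[{"fingers":25,"travel":[3.9,-0.5,0],"roll":0},{"fingers":25,"travel":[3.9,-0.5,3],"roll":0},{"fingers":25,"travel":[3.9,-0.5,4.5],"roll":0},{"fingers":25,"travel":[3.9,-0.5,5],"roll":0},{"fingers":25,"travel":[3.9,-0.5,5],"roll":0},{"fingers":25,"travel":[3.9,-0.5,5],"roll":0}])

```text
time_s: 21.75
tcp_pos: [0.5912, 0.1321, 0.1097]
ee_rot: [[0.989, -0.148, 0.002], [-0.148, -0.989, 0.0], [0.002, -0.001, -1.0]]
wrist_force: [-0.7, 0.6, -0.2]
gripper_width: 0.252
```

```bash
python3 -c "
from h import *
go(.005,.1134,.102)"
```

```text
t 21.75 feeder xy mm [  6.1 112.3] tip z 125.7 F [-0.7  0.6 -0.2] g 0.25219683428735834
travel cm [-0.12 -0.11  2.37] roll -0.02
```

arm_command(rows=[{"fingers":25,"travel":[-0.1,-0.1,0.4],"roll":0},{"fingers":25,"travel":[-0.1,-0.1,0.8],"roll":0},{"fingers":25,"travel":[-0.1,-0.1,1.2],"roll":0},{"fingers":25,"travel":[-0.1,-0.1,1.5],"roll":0},{"fingers":25,"travel":[-0.1,-0.1,1.8],"roll":0},{"fingers":25,"travel":[-0.1,-0.1,1.8],"roll":0}])

```text
time_s: 22.35
tcp_pos: [0.5894, 0.1337, 0.0898]
ee_rot: [[0.989, -0.147, -0.001], [-0.147, -0.989, -0.0], [-0.001, 0.001, -1.0]]
wrist_force: [-0.3, 0.6, 0.3]
gripper_width: 0.25
```

arm_command(rows=[{"fingers":25,"travel":[0,0,0.2],"roll":0},{"fingers":25,"travel":[0,0,0.35],"roll":0},{"fingers":25,"travel":[0,0,0.35],"roll":0}])

```text
time_s: 22.65
tcp_pos: [0.5896, 0.1338, 0.0868]
ee_rot: [[0.989, -0.147, -0.0], [-0.147, -0.989, -0.0], [-0.0, 0.0, -1.0]]
wrist_force: [-0.5, 0.1, -0.9]
gripper_width: 0.249
```

```bash
python3 -c "
from h import *
go(.0005,-.113,.1022)"
```

```text
t 22.65 feeder xy mm [  4.3 113.7] tip z 102.8 F [-0.5  0.1 -0.9] g 0.24857739328562956
travel cm [-0.39 22.67  0.06] roll 0.01
```

arm_command(rows=[{"fingers":25,"travel":[0,0.5,0.05],"roll":0},{"fingers":25,"travel":[-0.05,1.3,0.05],"roll":0},{"fingers":25,"travel":[-0.1,2.2,0.05],"roll":0},{"fingers":25,"travel":[-0.1,3.1,0.05],"roll":0},{"fingers":25,"travel":[-0.15,4.0,0.05],"roll":0},{"fingers":25,"travel":[-0.15,4.9,0.05],"roll":0},{"fingers":25,"travel":[-0.2,5.8,0.05],"roll":0},{"fingers":25,"travel":[-0.2,6.7,0.05],"roll":0},{"fingers":25,"travel":[-0.25,7.6,0.05],"roll":0},{"fingers":25,"travel":[-0.25,8.5,0.05],"roll":0}])

```text
time_s: 23.65
tcp_pos: [0.5746, 0.0494, 0.0865]
ee_rot: [[0.989, -0.147, 0.0], [-0.147, -0.989, -0.0], [0.0, -0.0, -1.0]]
wrist_force: [-0.2, -0.4, 0.7]
gripper_width: 0.253
```

arm_command(rows=[{"fingers":25,"travel":[0,0.9,0],"roll":0},{"fingers":25,"travel":[0,1.8,0],"roll":0},{"fingers":25,"travel":[0,2.7,0],"roll":0},{"fingers":25,"travel":[0,3.6,0],"roll":0},{"fingers":25,"travel":[-0.05,4.5,0],"roll":0},{"fingers":25,"travel":[-0.05,5.4,0],"roll":0},{"fingers":25,"travel":[-0.1,6.3,0],"roll":0},{"fingers":25,"travel":[-0.1,7.2,0],"roll":0},{"fingers":25,"travel":[-0.1,8.0,0],"roll":0},{"fingers":25,"travel":[-0.1,8.0,0],"roll":0}])

```text
time_s: 24.65
tcp_pos: [0.5617, -0.0299, 0.0864]
ee_rot: [[0.989, -0.148, -0.0], [-0.148, -0.989, -0.0], [-0.0, 0.0, -1.0]]
wrist_force: [-0.5, 0.7, -0.8]
gripper_width: 0.257
```

```bash
python3 -c "
from h import *
go(.0005,-.1145,.1022)"
```

```text
t 24.65 feeder xy mm [  0.8 -52.3] tip z 102.4 F [-0.5  0.7 -0.8] g 0.25744111266675856
travel cm [-0.02  6.22  0.02] roll -0.06
```

arm_command(rows=[{"fingers":25,"travel":[0,0.7,0],"roll":0},{"fingers":25,"travel":[0,1.4,0],"roll":0},{"fingers":25,"travel":[0,2.1,0],"roll":0},{"fingers":25,"travel":[0,2.8,0],"roll":0},{"fingers":25,"travel":[0,3.5,0],"roll":0},{"fingers":25,"travel":[0,4.2,0],"roll":0},{"fingers":25,"travel":[0,4.8,0],"roll":0},{"fingers":25,"travel":[0,5.3,0],"roll":0},{"fingers":25,"travel":[0,5.6,0],"roll":0},{"fingers":25,"travel":[0,5.9,0],"roll":0}])

```text
time_s: 25.65
tcp_pos: [0.5533, -0.0875, 0.0865]
ee_rot: [[0.989, -0.147, 0.0], [-0.147, -0.989, -0.0], [0.0, 0.0, -1.0]]
wrist_force: [-0.1, -0.3, 0.4]
gripper_width: 0.25
```

arm_command(rows=[{"fingers":25,"travel":[0,0.15,0],"roll":0},{"fingers":25,"travel":[0,0.3,0],"roll":0},{"fingers":25,"travel":[0,0.3,0],"roll":0}])

```text
time_s: 25.95
tcp_pos: [0.5529, -0.0903, 0.0865]
ee_rot: [[0.989, -0.147, -0.0], [-0.147, -0.989, -0.0], [-0.0, 0.0, -1.0]]
wrist_force: [-0.8, 0.1, 0.1]
gripper_width: 0.248
```

```bash
python3 -c "
from h import *
go(.0005,-.1145,.1022)"
```

```text
t 25.95 feeder xy mm [   1.  -113.2] tip z 102.5 F [-0.8  0.1  0.1] g 0.2476269132676891
travel cm [-0.05  0.13  0.03] roll 0.02
```

arm_command(rows=[{"fingers":25,"travel":[-0.1,0.1,0],"roll":0},{"fingers":25,"travel":[-0.1,0.17,0],"roll":0},{"fingers":25,"travel":[-0.1,0.17,0],"roll":0}])

```text
time_s: 26.25
tcp_pos: [0.5521, -0.0912, 0.0866]
ee_rot: [[0.989, -0.147, 0.001], [-0.147, -0.989, 0.001], [0.001, -0.001, -1.0]]
wrist_force: [0.2, 2.3, 1.7]
gripper_width: 0.247
```

arm_command(rows=[{"fingers":25,"travel":[0,0,-0.7],"roll":0},{"fingers":25,"travel":[0,0,-1.5],"roll":0},{"fingers":50,"travel":[0,0,-4],"roll":0},{"fingers":55,"travel":[-3,0,-7],"roll":0},{"fingers":55,"travel":[-3,0,-7],"roll":0},{"fingers":55,"travel":[-3,0,-7],"roll":0}])

```text
time_s: 26.85
tcp_pos: [0.5221, -0.0875, 0.1581]
ee_rot: [[0.989, -0.147, 0.003], [-0.147, -0.989, 0.0], [0.003, -0.001, -1.0]]
wrist_force: [-0.0, -0.3, 0.4]
gripper_width: 0.507
```

```bash
python3 -c "
from h import *
go(0,-.110,.110)
s=sense();im,d=capture('wrist');save('w8.png',im[100:400,200:520].repeat(2,0).repeat(2,1))
for r in wrings(im,s,(.1065,.11)):print(*r)"
```

```text
t 26.85 feeder xy mm [ -29.9 -115. ] tip z 174.1 F [-0.  -0.3  0.4] g 0.5067560892132731
travel cm [ 2.97 -0.5   6.41] roll 0.02
[  -0.7 -109.3] 38.9 0.1065
[  -0.  -109.4] 38.3 0.11
[   2.6 -109.5] 22.3 0.1065
[   3.2 -109.6] 21.9 0.11
```

View pics/w8.png

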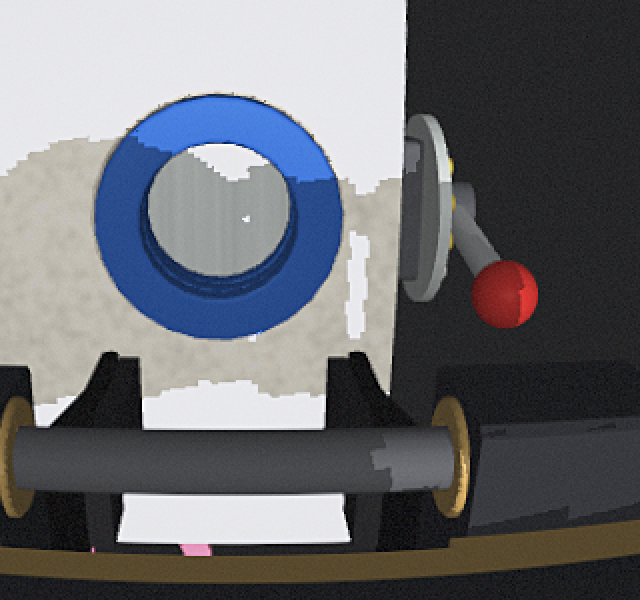

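The second ring is in the mouth with its centre at about (0,-109.4), and the knob at (505,295) is in notch 2. Now I press.

arm_command(rows=[{"fingers":62,"travel":[2.95,-0.48,2],"roll":0},{"fingers":62,"travel":[2.95,-0.48,4],"roll":0},{"fingers":62,"travel":[2.95,-0.48,5.5],"roll":0},{"fingers":62,"travel":[2.95,-0.48,6],"roll":0},{"fingers":62,"travel":[2.95,-0.48,6.4],"roll":0},{"fingers":62,"travel":[2.95,-0.48,6.4],"roll":0},{"fingers":62,"travel":[2.95,-0.48,6.5],"roll":0},{"fingers":62,"travel":[2.95,-0.48,6.5],"roll":0}])

```text
time_s: 27.7
tcp_pos: [0.5522, -0.0869, 0.0921]
ee_rot: [[0.989, -0.147, 0.001], [-0.147, -0.989, 0.0], [0.001, -0.0, -1.0]]
wrist_force: [0.2, 0.2, -0.5]
gripper_width: 0.617
```

arm_command(rows=[{"fingers":62,"travel":[0,0,0.1],"roll":0},{"fingers":62,"travel":[0,0,0.1],"roll":0}])

```text
time_s: 27.9
tcp_pos: [0.5523, -0.0869, 0.091]
ee_rot: [[0.989, -0.147, 0.001], [-0.147, -0.989, 0.0], [0.001, -0.0, -1.0]]
wrist_force: [0.8, 0.6, 1.1]
gripper_width: 0.616
```

arm_command(rows=[{"fingers":62,"travel":[0,0,0.06],"roll":0},{"fingers":62,"travel":[0,0,0.1],"roll":0},{"fingers":62,"travel":[0,0,0.1],"roll":0}])

```text
time_s: 28.2
tcp_pos: [0.5523, -0.0869, 0.0906]
ee_rot: [[0.989, -0.147, 0.001], [-0.147, -0.989, -0.0], [0.001, 0.0, -1.0]]
wrist_force: [-1.5, -0.1, 5.6]
gripper_width: 0.618
```

arm_command(rows=[{"fingers":62,"travel":[0,0,0.05],"roll":0},{"fingers":62,"travel":[0,0,0.05],"roll":0},{"fingers":62,"travel":[0,0,0.05],"roll":0}])

```text
time_s: 28.5
tcp_pos: [0.5523, -0.0869, 0.0904]
ee_rot: [[0.989, -0.146, 0.001], [-0.146, -0.989, -0.0], [0.001, 0.0, -1.0]]
wrist_force: [-2.5, 1.2, 6.9]
gripper_width: 0.618
```

arm_command(rows=[{"fingers":62,"travel":[0,0,0.05],"roll":0},{"fingers":62,"travel":[0,0,0.05],"roll":0},{"fingers":62,"travel":[0,0,0.05],"roll":0},{"fingers":62,"travel":[0,0,0.05],"roll":0}])

```text
time_s: 28.9
tcp_pos: [0.5523, -0.0869, 0.0902]
ee_rot: [[0.989, -0.146, 0.002], [-0.146, -0.989, -0.0], [0.002, 0.0, -1.0]]
wrist_force: [-2.1, 0.6, 8.7]
gripper_width: 0.621
```

arm_command(rows=[{"fingers":62,"travel":[0,0,0.02],"roll":0},{"fingers":62,"travel":[0,0,0.02],"roll":0},{"fingers":62,"travel":[0,0,0.02],"roll":0},{"fingers":62,"travel":[0,0,0.02],"roll":0}])

```text
time_s: 29.3
tcp_pos: [0.5523, -0.0869, 0.0902]
ee_rot: [[0.989, -0.146, 0.002], [-0.146, -0.989, -0.0], [0.002, 0.0, -1.0]]
wrist_force: [-3.3, 1.7, 9.5]
gripper_width: 0.619
```

arm_command(rows=[{"fingers":62,"travel":[0,0,-0.3],"roll":0},{"fingers":62,"travel":[0,0,-2],"roll":0},{"fingers":40,"travel":[-3,0,-6],"roll":0},{"fingers":20,"travel":[-7,2,-7],"roll":0},{"fingers":0,"travel":[-7,2,-7],"roll":0},{"fingers":0,"travel":[-7,2,-7],"roll":0},{"fingers":0,"travel":[-7,2,-7],"roll":0}])

```text
time_s: 30.0
tcp_pos: [0.4801, -0.0964, 0.158]
ee_rot: [[0.989, -0.147, -0.0], [-0.147, -0.989, -0.0], [-0.0, 0.0, -1.0]]
wrist_force: [0.4, -0.3, -0.1]
gripper_width: 0.25
```

```bash
python3 k.py; python3 -c "
from h import *
s=sense();im,d=capture('wrist')
for r in wrings(im,s,(.1065,)):print(*r)
go(-.055,-.197,.122)"
```

```text
t 30.0 feeder xy mm [ -70.1 -130. ] tip z 174.0 F [ 0.4 -0.3 -0.1] g 0.2501316889989752
travel cm [1.01 6.7  6.  ] roll 0.01
red 1001 [[np.float64(432.8511488511489), np.float64(175.34565434565434)]] [array([ -16.1, -197. ]), array([ -15. , -193.2])]
[-108.8 -414.2] 14.1 0.1065
[  -1.3 -109.5] 38.8 0.1065
[  -0.8 -111.1] 22.8 0.1065
t 30.1 feeder xy mm [ -70.  -129.9] tip z 173.6 F [ 0.3  1.2 -0.5] g 0.16089247562151862
travel cm [1.5  6.71 5.16] roll 0.02
```

arm_command(rows=[{"fingers":0,"travel":[1,3.5,0],"roll":0},{"fingers":0,"travel":[1.5,6.7,0],"roll":0},{"fingers":0,"travel":[1.5,6.7,0],"roll":0},{"fingers":0,"travel":[1.5,6.7,3],"roll":0},{"fingers":0,"travel":[1.5,6.7,5],"roll":0},{"fingers":0,"travel":[1.5,6.7,5],"roll":0},{"fingers":0,"travel":[2.2,6.7,5],"roll":0},{"fingers":0,"travel":[2.8,6.7,5],"roll":0},{"fingers":0,"travel":[2.8,6.7,5],"roll":0}])

```text
time_s: 31.0
tcp_pos: [0.4998, -0.1668, 0.1094]
ee_rot: [[0.989, -0.146, 0.003], [-0.146, -0.989, -0.0], [0.003, 0.0, -1.0]]
wrist_force: [-0.0, 0.3, 0.1]
gripper_width: 0.003
```

```bash
python3 -c "
from h import *
go(-.035,-.197,.122)"
```

```text
t 31.0 feeder xy mm [ -40.3 -196.8] tip z 125.4 F [-0.   0.3  0.1] g 0.0033870861058349724
travel cm [0.53 0.02 0.35] roll 0.05
```

arm_command(rows=[{"fingers":0,"travel":[0.2,0,0.1],"roll":0},{"fingers":0,"travel":[0.4,0,0.1],"roll":0},{"fingers":0,"travel":[0.6,0,0.1],"roll":0},{"fingers":0,"travel":[0.8,0,0],"roll":0},{"fingers":0,"travel":[1.0,0,0],"roll":0},{"fingers":0,"travel":[1.0,0,0],"roll":0}])

```text
time_s: 31.6
tcp_pos: [0.5063, -0.1682, 0.1081]
ee_rot: [[0.989, -0.147, -0.003], [-0.147, -0.989, 0.0], [-0.003, 0.0, -1.0]]
wrist_force: [-4.1, 1.2, 2.9]
gripper_width: 0.003
```

arm_command(rows=[{"fingers":0,"travel":[0.2,0,-0.05],"roll":0},{"fingers":0,"travel":[0.4,0,-0.1],"roll":0},{"fingers":0,"travel":[0.4,0,-0.1],"roll":0}])

```text
time_s: 31.9
tcp_pos: [0.5092, -0.1687, 0.109]
ee_rot: [[0.989, -0.147, -0.005], [-0.147, -0.989, 0.001], [-0.005, 0.0, -1.0]]
wrist_force: [-6.5, 2.2, 4.8]
gripper_width: 0.004
```

arm_command(rows=[{"fingers":0,"travel":[0.2,0,-0.1],"roll":0},{"fingers":0,"travel":[0.4,0,-0.2],"roll":0},{"fingers":0,"travel":[0.4,0,-0.2],"roll":0}])

```text
time_s: 32.2
tcp_pos: [0.5121, -0.1691, 0.1101]
ee_rot: [[0.989, -0.148, -0.007], [-0.148, -0.989, 0.001], [-0.007, -0.0, -1.0]]
wrist_force: [-6.2, 2.1, 0.5]
gripper_width: 0.007
```

arm_command(rows=[{"fingers":0,"travel":[0.2,0,-0.05],"roll":0},{"fingers":0,"travel":[0.4,0,-0.1],"roll":0},{"fingers":0,"travel":[0.4,0,-0.1],"roll":0}])

```text
time_s: 32.5
tcp_pos: [0.5194, -0.1701, 0.1119]
ee_rot: [[0.989, -0.147, 0.0], [-0.147, -0.989, -0.0], [0.0, -0.0, -1.0]]
wrist_force: [-0.2, 0.2, 0.1]
gripper_width: 0.006
```

```bash
python3 k.py
```

```text
t 32.5 feeder xy mm [ -20.4 -197.1] tip z 127.9 F [-0.2  0.2  0.1] g 0.005556225298719107
travel cm [-3.96 -0.01  1.39] roll 0.01
red 1671 [[np.float64(308.68641532016755), np.float64(264.30221424296826)]] [array([  -4.5, -192.7]), array([  -0.4, -193. ])]
```

arm_command(rows=[{"fingers":0,"travel":[0,0,0],"roll":0},{"fingers":0,"travel":[0,0,0],"roll":0}])

```text
time_s: 32.75
tcp_pos: [0.5203, -0.1701, 0.1127]
ee_rot: [[0.989, -0.147, 0.002], [-0.147, -0.989, -0.0], [0.002, 0.0, -1.0]]
wrist_force: [-0.1, -0.5, -0.1]
gripper_width: 0.002
```

```bash
python3 k.py
```

```text
t 32.75 feeder xy mm [ -19.5 -197.1] tip z 128.7 F [-0.1 -0.5 -0.1] g 0.0023192539665720935
travel cm [-4.05 -0.01  1.46] roll 0.03
red 1698 [[np.float64(308.7809187279152), np.float64(234.52650176678446)]] [array([  10.5, -192.7]), array([  13.6, -193. ])]
```

Snapped to the third notch: the knob is at x ≈ +14. I'll retreat clear and verify.

arm_command(rows=[{"fingers":0,"travel":[-2,0,0],"roll":0},{"fingers":0,"travel":[-4,0,-3],"roll":0},{"fingers":0,"travel":[-6,-3,-7],"roll":0},{"fingers":0,"travel":[-6,-6,-8],"roll":0},{"fingers":0,"travel":[-6,-6,-8],"roll":0},{"fingers":0,"travel":[-6,-6,-8],"roll":0},{"fingers":0,"travel":[-6,-6,-8],"roll":0}])

```text
time_s: 33.5
tcp_pos: [0.4684, -0.1022, 0.1916]
ee_rot: [[0.989, -0.147, -0.001], [-0.147, -0.989, -0.0], [-0.001, 0.0, -1.0]]
wrist_force: [1.0, -0.4, -0.3]
gripper_width: 0.003
```

```bash
python3 k.py; python3 -c "
from h import *
s=sense();im,d=capture('wrist')
for r in wrings(im,s,(.0965,)):print(*r)
save('w9.png',im[60:360,280:600].repeat(2,0).repeat(2,1))"
```

```text
t 33.5 feeder xy mm [ -80.8 -137.5] tip z 207.6 F [ 1.  -0.4 -0.3] g 0.002908521194255148
travel cm [2.1  5.95 9.35] roll -0.01
red 773 [[np.float64(406.7593790426908), np.float64(107.34799482535576)]] [array([  15., -196.]), array([  13.8, -193. ])]
[-128.9 -447.5] 32.5 0.0965
[  -1.2 -109.4] 39.0 0.0965
[  -1.9 -111.4] 23.3 0.0965
```

View pics/w9.png

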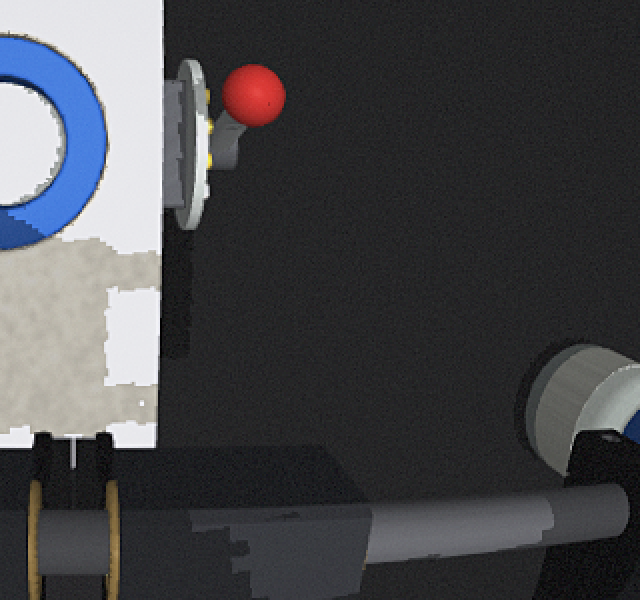

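The crop shows the ring sunk in the mouth at the left edge and the knob at (254,95), past centre in notch 3. The gripper touches nothing.

```bash
python3 -c "
from station import *
print(finish_job())"
```

```text
the job is handed in; nothing more can be done
None
```

I loaded both blue rings into the tube one at a time and handed the job in at about 33.5 s. I slid each ring flat with the fingers caged in its bore and pressed it before each lever click. `finish_job` reported no verdict.

**Last checks**
- **Lever:** the knob is at feeder x ≈ +14 mm. I expected +14.5 mm for the third notch, so it is two notches on from the start.
- **Top ring:** it lies about 1 mm from the mouth's axis. Its outline fits a top level of about 3.5 mm below the deck. I saw no tilt.
- **Pressing:** the peak was about 8.9 N on the first ring and 9.5 N on the second. The lever did not jump either time.
- **Gripper:** it is clear of everything, and the wrist force is near zero.

**What disagreed or went wrong**
- **Fingertips:** they end about 16 mm behind the TCP, not 11 mm ahead as stated. My first slide therefore passed over the ring without touching it.
- **First lever push:** it was too high and built up about 30 N on the knob. That is below the 40 N limit but not gentle. A second, lower push still jammed at about 14 N, so I followed the knob's arc, and both clicks then took about 7 to 9 N.

**Not checked:** I did not measure the lower two rings' heights in the tube. I also did not re-measure the vials and other bystanders at the end; the arm never went near them.

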